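# Weigh the two bow weights as a hanging chain

### The job

The two tension weights of the foam-cutter bow are to be weighed together on the spring balance in the stand. Hang the brass weight by its wire bail in the balance's snap hook, pressing the bail down past the spring gate until it is seated and the gate has snapped shut behind it, and let go; then hang the steel weight in the same way in the snap hook under the brass one, so that both hang freely in a chain and are still. Never pull the balance beyond the end of its scale, and leave the other things on the table where they lie.

Things in the scene. Friction and masses are not known exactly. Their poses are not given: they have to be found in the camera images.
- brass: Brass weight, 0.29 kg (within 15 %): upright square bar 28 x 28 x 42 mm, wire bail on top, snap hook below that reaches 48.4 mm under the origin. Origin: centre of the bar's underside, z up. Starts upright in the block: hook in the slot, bar resting on the block's top; lift it 55 mm straight up to clear the slot. x points roughly ahead (yaw -0.35 to 0.25).
- steel: Grey steel weight, 0.26 kg (within 15 %): same bar 28 x 28 x 42 mm and same bail as the brass one, flat underneath, no hook. Starts standing upright on the table. Origin: centre of its underside, z up; x points roughly ahead (yaw -0.35 to 0.25).
- block: Wooden storage block for the brass weight, 64 x 74 x 58 mm (x, y, z), fixed to the table; origin: centre of its underside. A slot 31 x 13 mm (x, y) goes through it from top to bottom at its centre.
- stand: Rod stand, fixed. Origin on the table below the balance's hook; x (yaw -0.45 to -0.1) points to the 12 mm post 88 mm behind the hook. Base plate 10 mm thick, from 65 mm in front to 105 mm behind the hook, 120 mm wide. The post carries the white balance body (13 x 36 x 124 mm), whose lower end is 353 mm above the table. Front and sides of the hook are open.
- brass_bail (a point): Axis of the wire at the top of the brass weight's bail, 82 mm above the weight's origin; axes as the weight. The bail is an arch of 4 mm steel wire in the weight's y-z plane, 24 mm wide (20 mm clear), 38 mm clear height above the bar's top face; at the top the wire runs along y.
- steel_bail (a point): The same point on the steel weight's bail (same bail), 82 mm above its origin; axes as the weight.
- scale_hook (a point): Seat of the balance's snap hook: where the axis of a hanging bail's wire rests in the bow. 285 mm above the table when unloaded, moves only up and down. Bow of 4.4 mm wire in the x-z plane, x to its closed back, mouth towards -x. In mm from the seat (x, z): underside z -6.4; tip (-9.5, 16.5), its top at z 18.7; 11.6 clear between tip and back; closes to its stem above z 28.
- brass_hook (a point): Seat of the snap hook under the brass weight, 42 mm below the weight's origin; axes as the weight (mouth towards -x). Bow and gate are the same as the balance's, but it hangs on the brass weight, so it swings as well as yields.
- scale_rod (a joint): How far the balance is drawn out, m: 0 unloaded, 0.050 at the end of the scale (red mark, 10 N), stop at 0.056. The spring takes 200 N per m (10 mm for every 2 N), lightly damped, so the hook sinks under any push.
- scale_gate (a joint): Angle of the balance hook's spring gate, rad: 0 shut, 0.6 to 0.8 as a bail slips past, at most 1.2. A 3 mm brass rod across the mouth from its pivot at the back (8, 15 mm from the seat) to the tip; opens only down into the bow, springs shut. A bail pressed down near the tip slips past its end about 4 mm above the seat; takes 3 to 7 N, rising, then suddenly less.
- brass_gate (a joint): Angle of the spring gate of the hook under the brass weight, rad: built and behaving as the balance's gate.
- foam_block: Bystander, not to be disturbed: stack of white polystyrene slices, 48 x 72 x 67 mm. Origin: centre of its underside.
- foam_offcut: Bystander, not to be disturbed: wavy white polystyrene offcut, 35 x 84 x 26 mm. Origin: centre of its underside.
- screwdriver: Bystander, not to be disturbed: black-handled screwdriver lying flat, 146 mm long, 26 mm thick. Origin: centre of its underside.
- pencil: Bystander, not to be disturbed: green pencil lying flat, 123 mm long, 7 mm thick. Origin: centre of its underside.
- wood_offcut: Bystander, not to be disturbed: sawn pine offcut, 31 x 62 x 12 mm. Origin: centre of its underside.
Not all that is in view belongs to the job. What is shaped like the brass but orange is not meant.

How it is judged:
By the outcome, as a careful person would: the job done as asked, in the order asked, and still so for the second after the job is handed in, with the robot touching nothing.
It also fails if it takes over 67 s, if anything falls off the work surface, if the arm or the gripper's body presses on something with over 40 N, if the wrist force passes 120 N, or if a joint passes its speed limit or range.

### The arm

A 7-joint arm with a two-finger parallel gripper is mounted at the origin on a cart in front of the work surface, level with it; the furniture and walls round the work are solid. World frame = base frame: x ahead of the robot, y to its left, z up, the work surface at z = 0. Lengths are in m, angles in rad, forces in N, time in s.
With the tool pointing down it reaches from about 0.35 to 0.775 m from the base axis. Payload 3.1 kg.
Tool frame: the origin (TCP) lies at the very end of the fingers, on their centre line; the grasp point (between the pads) lies env.grip_point_offset behind it (env.grip_point_offset is the distance from the TCP to the grasp point, in m); z points along the fingers, y is the line along which they close (so a half turn about z gives the same grasp; the last joint's range is limited). The gripper opens to 85 mm and grips with 20 to 120 N. Pads are 22 mm wide; open, the fingers measure 114 mm over their backs; the gripper's body (76 mm by 85 mm) begins 54 mm behind the grasp point. The pads swing forward as they close: fully open they stand 13 mm farther back than shut.
Start: joints at [-1.211, 0.311, 0.014, 1.512, -0.004, 1.319, -0.027], TCP at [0.215, 0.506, 0.231] pointing down, gripper open.
Joint ranges: [-2.7, 2.7], [-0.3, 1.91], [-1.27, 1.3], [0.12, 2.57], [-1.44, 4.58], [0.2, 2.03], [-3.05, 3.05]. Speed limits (rad/s): [2.79, 2.79, 3.14, 3.14, 3.14, 3.14, 3.14].

### API

Orientations are given as a unit quaternion [w, x, y, z].
In Python, from station import env gives the robot as it stands. The module is installed in compiled form; this text tells all that it offers.
- The arm moves only by the tool step_arm, never from a script. Its argument "commands" is one flat list of numbers, 7 for each row, row after row: the shift along the tool's x, y, z as a fraction of full scale, then the turn, a rotation vector about the tool's x, y, z as a fraction of full scale, then the opening, from -1 (shut) to 1 (fully open). A call has 1 to 12 rows; each row is the pose to reach, as a shift and turn from the pose commanded when the call began, along the tool's axes at that moment; what a row does not reach only later rows make up. Full scale, the value 1, is 200 mm for a shift and 90 degrees for a turn. A row lasts 1/10 s, in which the tool goes at most 50 mm and 8.59 degrees, less where a joint would pass 70% of its speed; a pose out of reach is approached as far as the arm can. A call with a number of a shift or a turn outside -1 to 1 is refused whole. A call with a gripper value outside its range is refused whole. The fingers move at their own pace and stop on an object; the grip force is fixed at half the most. Time passes only in rows, so rows that repeat a pose let the fingers close. It gives the time, the measured TCP pose, the force, the opening and the grip force at its end, in the units of the state.
- env.get_obs(): the state, without advancing time (a new reading comes with each control period).
- env.read_camera(name): name is "scene" or "top" or "wrist"; returns a dict with "color" (384x512x3 uint8, red, green, blue), "K" (3x3 intrinsics, pixels), "R" (3x3) and "t" (3): a world point X has camera coordinates R X + t; the wrist camera has in their place "hand_eye" (4x4, takes a point from camera to tool coordinates, whose origin is the TCP and whose axes are the flange's). Camera axes: x right, y down, z forward; pixel columns grow to the right and rows downward; lengths in m; the calibration is good to about 2 mm. A picture is of the moment at which its call begins: read the wrist's pose just before it. There is no depth.
- env.job_done(): hands the job in; it is judged then, once.
Trained networks look in a picture, given as the dict that the camera call returned (one of the last four; its "shot" number tells which), for a name from the list of things; names that differ only in an ending like _2 or _b are one class to them, and where a whole thing is asked for, a point or a joint stands for the part that bears it (a point fixed in the world has none). Each returns a list of dicts, best first, with "confidence" (0 to 1); they miss things now and then, are a little off and sometimes report something else, mostly with a low value. They report only what shows in the picture. A call takes as long as a camera call. They do not tell look-alikes from the thing itself.
- env.cut_out(query, picture): "pixels" (384x512 bool, what is visible of it) and "bbox" ([left, top, right, bottom] in pixels, round what is visible of it).
The state is a dict: "time": time; "joint_pos": joint angles; "joint_velocities": joint speeds; "effort": joint torques, N m; "position": TCP position; "ee_rot": TCP orientation; "force": force on the tool from outside, world axes, zero at the start; "ft_torque": the same for the moment, N m; "gripper_width": finger opening in m; "gripper_force": force on a finger pad.
Only numpy, scipy, OpenCV 4.12 (cv2) and the standard library are available. Lean on these libraries where they do the work, as an engineer would, in place of code of your own. Each camera call takes 0.05 s, during which the arm holds its last target. There are 200 camera calls.

## Working session

There is one attempt and no reset: what is moved stays moved. The work goes in short steps, Python scripts to look and compute and a tool call to move; the robot and the scene stay as the last step left them, time stands still between calls to the robot, and variables do not carry over. Pictures are saved under pics/ and viewed, at most 10 in all, crops included, and the job is handed in when it is done.

Besides the shell and the picture viewer there is one more tool, called after "Emit:" in YAML: its name, and indented under it one key for each argument. step_arm: Moves the arm, as the interface text tells. Its arguments: {"type":"object","properties":{"commands":{"type":"array"}},"required":["commands"]}

```bash
mkdir -p pics; cat > h.py <<'E'
from station import env
import numpy as np, cv2
from scipy.spatial.transform import Rotation as Ro
def save(p,n,crop=None,s=1):
    im=p["color"][:,:,::-1]
    if crop: im=im[crop[1]:crop[3],crop[0]:crop[2]]
    cv2.imwrite("pics/"+n,cv2.resize(im,None,fx=s,fy=s,interpolation=cv2.INTER_CUBIC))
def pose():
    o=env.get_obs();q=o["ee_rot"];return np.array(o["position"]),Ro.from_quat([q[1],q[2],q[3],q[0]]).as_matrix(),o
def fix(p,P=None,Rm=None):
    if "R" in p: return np.array(p["K"]),np.array(p["R"]),np.array(p["t"])
    H=np.array(p["hand_eye"]);T=np.eye(4);T[:3,:3]=Rm;T[:3,3]=P
    W=np.linalg.inv(T@H);return np.array(p["K"]),W[:3,:3],W[:3,3]
def proj(c,X):
    K,R,t=c;x=K@(R@np.array(X)+t);return x[:2]/x[2]
def ray(c,u):
    K,R,t=c;d=R.T@np.linalg.inv(K)@np.array([u[0],u[1],1.]);return -R.T@t,d/np.linalg.norm(d)
def onz(c,u,z):
    o,d=ray(c,u);return o+d*(z-o[2])/d[2]
def tri(cs,us):
    A=np.zeros((3,3));b=np.zeros(3)
    for c,u in zip(cs,us):
        o,d=ray(c,u);M=np.eye(3)-np.outer(d,d);A+=M;b+=M@o
    X=np.linalg.solve(A,b);return X,[np.linalg.norm(proj(c,X)-u) for c,u in zip(cs,us)]
E
python3 - <<'E'
from h import *
P,R,o=pose();print(o,env.grip_point_offset,R)
a=env.read_camera("scene");b=env.read_camera("top")
save(a,"s0.png",s=1.5);save(b,"t0.png",s=1.5)
for p,n in((a,"scene"),(b,"top")):
    print(n,p["K"],p["R"],p["t"])
    for q in["brass","steel","block","stand","foam_block","foam_offcut","screwdriver","pencil","wood_offcut"]:
        print(q,[(np.round(d["bbox"]).tolist(),round(d["confidence"],2)) for d in env.cut_out(q,p)[:3]])
E
```

```text
{'time': 0.0, 'joint_pos': array([-1.21072929,  0.31171606,  0.01400137,  1.51305807, -0.00439532,
        1.31918061, -0.02719743]), 'joint_velocities': array([ 0.00097208, -0.00053462, -0.00010106,  0.00183785,  0.00051247,
        0.00117522,  0.00057525]), 'effort': array([ 1.30991534e-04, -3.79904759e+01,  1.46407974e-01, -2.30597430e+01,
        1.24222678e-02,  1.37474842e-02,  1.80596658e-06]), 'position': array([0.21478721, 0.5055408 , 0.23022595]), 'ee_rot': array([-1.81860753e-04,  1.99499946e-01,  9.79897144e-01, -1.15143607e-03]), 'force': array([0.56717873, 0.75589672, 0.00461599]), 'ft_torque': array([-0.01353405, -0.04576354,  0.0304366 ]), 'gripper_force': 0.0, 'gripper_width': 0.08526379298794805} 0.0187 [[-9.20399477e-01  3.90978436e-01 -8.15832534e-04]
 [ 3.90979274e-01  9.20396891e-01 -2.18401542e-03]
 [-1.03013204e-04 -2.32914026e-03 -9.99997282e-01]]
scene [[414.74305819   0.         258.94555515]
 [  0.         414.74305819 194.99842814]
 [  0.           0.           1.        ]] [[ 0.61035895 -0.79187579 -0.01986657]
 [-0.56624293 -0.4186338  -0.71001034]
 [ 
[... 778 characters left out ...]
]
 [  0.           0.           1.        ]] [[ 0.02881097 -0.9995079  -0.0124054 ]
 [-0.99435068 -0.02738951 -0.10255021]
 [ 0.10215997  0.01528989 -0.99465047]] [0.19024197 0.53960529 1.21242667]
brass [([237.0, 192.0, 253.0, 201.0], 0.65)]
steel [([201.0, 228.0, 212.0, 240.0], 0.6)]
block [([229.0, 185.0, 261.0, 209.0], 0.93), ([306.0, 178.0, 341.0, 195.0], 0.54)]
stand [([237.0, 47.0, 307.0, 182.0], 0.96)]
foam_block [([194.0, 111.0, 229.0, 140.0], 0.78)]
foam_offcut [([311.0, 130.0, 343.0, 157.0], 0.49)]
screwdriver [([181.0, 159.0, 232.0, 173.0], 0.59)]
pencil [([335.0, 191.0, 339.0, 194.0], 0.46)]
wood_offcut [([202.0, 228.0, 214.0, 242.0], 0.65), ([214.0, 255.0, 233.0, 275.0], 0.49)]
```

View pics/s0.png

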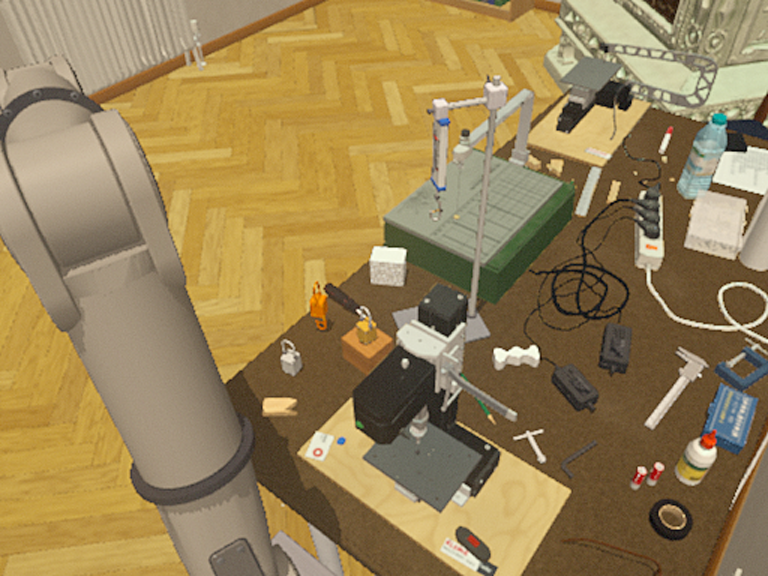

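View pics/t0.png

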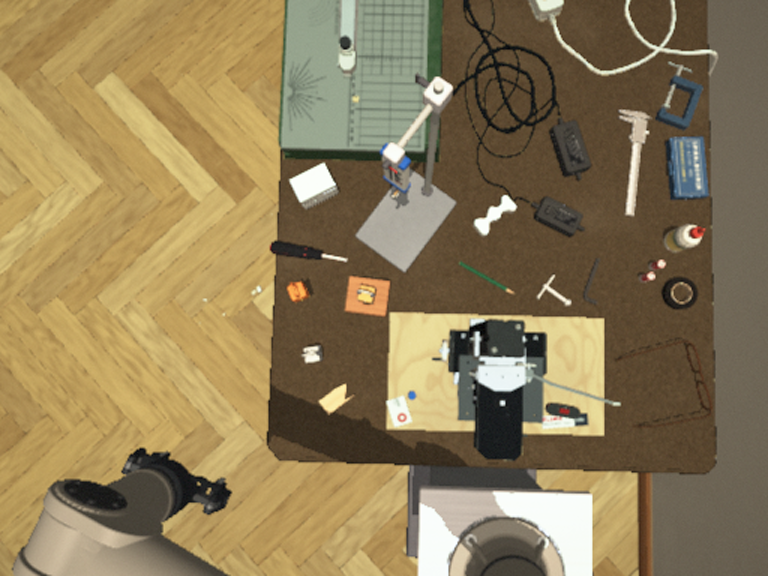

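```bash
python3 - <<'E'
from h import *
a=env.read_camera("scene");b=env.read_camera("top");ca,cb=fix(a),fix(b)
def m(p,q,i=0):
    x=env.cut_out(q,p)[i]["bbox"];return np.array([(x[0]+x[2])/2,(x[1]+x[3])/2])
print("steel",tri([ca,cb],[m(a,"steel"),m(b,"steel")]),"block",onz(cb,m(b,"block"),.058),onz(cb,m(b,"brass"),.1))
print("hook",tri([ca,cb],[(290,143),(266,135)]))
for n,u,z in(("foam",m(b,"foam_block"),.05),("scrdr tip",(232,174),.01),("scrdr handle end",(181,165),.02),("offc",(224,266),.01),("orange",(199,194),.08),("machine l",(258,230),.0),("plate l",(238,158),.01),("plate front",(268,181),.01),("plate right",(305,133),.01)): print(n,onz(cb,u,z).round(3))
K=ca
for X in [(.55,.0,.285)]: print(proj(ca,X),proj(cb,X))
w=env.read_camera("wrist");print(w["hand_eye"],w["K"])
save(a,"s1.png",(170,40,350,280),2.5)
E
```

```text
steel (array([0.39647777, 0.36133451, 0.03592444]), [np.float64(1.1861923995535804), np.float64(1.225777003033635)]) block [0.4961311  0.25922242 0.058     ] [0.49400495 0.2645019  0.1       ]
hook (array([0.62032469, 0.20413549, 0.3060023 ]), [np.float64(1.466733179629407), np.float64(1.6748549446760133)])
foam [0.701 0.367 0.05 ]
scrdr tip [0.567 0.307 0.01 ]
scrdr handle end [0.588 0.452 0.02 ]
offc [0.307 0.32  0.01 ]
orange [0.502 0.387 0.08 ]
machine l [0.41  0.228 0.   ]
plate l [0.614 0.292 0.01 ]
plate front [0.55  0.204 0.01 ]
plate right [0.692 0.101 0.01 ]
[345.41519774 199.36882402] [358.27578971 169.46005526]
[[-2.17029493e-05 -9.47594291e-01 -3.19476226e-01  8.26813951e-02]
 [ 9.99999945e-01 -1.26594077e-04  3.07556144e-04 -1.84268000e-04]
 [-3.31882244e-04 -3.19476202e-01  9.47594241e-01 -1.42674902e-01]
 [ 0.00000000e+00  0.00000000e+00  0.00000000e+00  1.00000000e+00]] [[335.90994088   0.         248.82694622]
 [  0.         335.90994088 194.69899815]
 [  0.           0.           1.        ]]
```

View pics/s1.png

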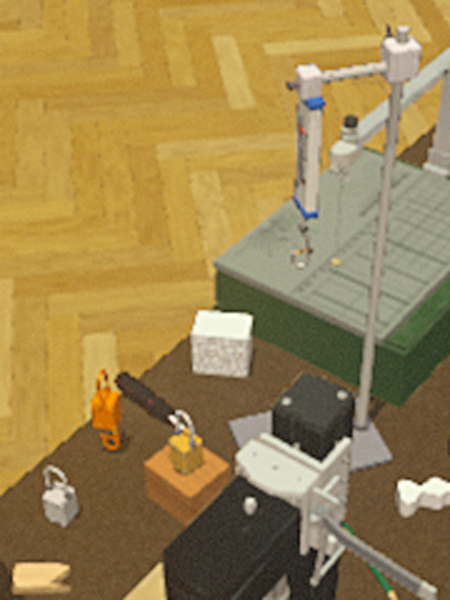

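```bash
cat >> h.py <<'E'
def Rt(yaw,tilt,cam=1):
    # tool z: horizontal yaw, tilted down by tilt; cam=1 camera below
    y=np.array([-np.sin(yaw),np.cos(yaw),0])*cam
    z=np.array([np.cos(yaw)*np.cos(tilt),np.sin(yaw)*np.cos(tilt),-np.sin(tilt)])
    return np.column_stack([np.cross(y,z),y,z])
def go(P1,R1,base=None):
    P,R,o=pose() if base is None else base
    d=R.T@(np.array(P1)-P)/.2; r=Ro.from_matrix(R.T@R1).as_rotvec()/(np.pi/2)
    print("shift",d.round(4),"turn",r.round(4),"rows",np.linalg.norm(d)*4,np.linalg.norm(r)*90/8.59)
E
python3 -c "
from h import *
go([.42,.265,.2],Rt(0,.7))"
```

```text
shift [-1.4148 -0.7095  0.1565] turn [-0.1113 -0.5467 -0.2393] rows 6.361822952878218 6.360497401521176
```

Emit:
step_arm:
  commands: [-0.7,-0.35,-0.1,-0.05,-0.27,-0.12,0.5,-0.7,-0.35,-0.1,-0.05,-0.27,-0.12,0.5,-0.7,-0.35,-0.1,-0.05,-0.27,-0.12,0.5,-0.7,-0.35,-0.1,-0.11,-0.54,-0.24,0.5,-0.7,-0.35,-0.1,-0.11,-0.54,-0.24,0.5,-0.7,-0.35,-0.1,-0.11,-0.54,-0.24,0.5,-0.7,-0.35,-0.1,-0.11,-0.54,-0.24,0.5]

```text
time: 2.1
position: [0.3138, 0.3871, 0.2495]
ee_rot: [0.418, -0.004, 0.909, -0.0]
force: [-0.8, -0.6, -0.2]
gripper_width: 0.0641
gripper_force: 0.0
```

```bash
python3 -c "
from h import *
print(pose())
go([.42,.265,.2],Rt(0,.7))"
```

```text
(array([0.31375411, 0.38705973, 0.24947707]), array([[-0.65130341, -0.00811085,  0.75877407],
       [-0.00819837,  0.99995972,  0.00365181],
       [-0.75877313, -0.00384228, -0.65134367]]), {'time': 2.1, 'joint_pos': array([-1.46137949,  0.08834553, -0.06118106,  2.07742122,  0.97738509,
        1.16346938, -0.44376464]), 'joint_velocities': array([-0.12865447,  0.06020851, -0.04952864,  0.1835668 ,  0.43818326,
        0.09359682, -0.35062659]), 'effort': array([ 1.80161060e-01, -2.51610035e+01,  5.24561189e-02, -2.02800357e+01,
        3.05007219e+00,  1.50844518e+00, -1.43513794e-02]), 'position': array([0.31375411, 0.38705973, 0.24947707]), 'ee_rot': array([ 4.17526240e-01, -4.48719267e-03,  9.08653785e-01, -5.24040342e-05]), 'force': array([-0.75172967, -0.60952815, -0.18311408]), 'ft_torque': array([0.02637298, 0.82767254, 0.03339304]), 'gripper_force': 0.0, 'gripper_width': 0.06410641166964706})
shift [-0.1533 -0.6136  0.562 ] turn [ 0.0023 -0.0059  0.0052] rows 3.384360978114179 0.08642123794899155
```

Emit:
step_arm:
  commands: [-0.15,-0.61,0.56,0,0,0,0.5,-0.15,-0.61,0.56,0,0,0,0.5,-0.15,-0.61,0.56,0,0,0,0.5,-0.15,-0.61,0.56,0,0,0,0.5,-0.15,-0.61,0.56,0,0,0,0.5,-0.15,-0.61,0.56,0,0,0,0.5]

```text
time: 2.7
position: [0.421, 0.2657, 0.2013]
ee_rot: [0.417, -0.0, 0.909, 0.001]
force: [-0.4, 0.8, 0.1]
gripper_width: 0.0642
gripper_force: 0.0
```

```bash
python3 - <<'E'
from h import *
P,R,o=pose();print(P,R.round(3),o["joint_pos"])
w=env.read_camera("wrist");save(w,"w1.png",s=1.5)
c=fix(w,P,R)
for q in["brass","block","stand","steel","scale_hook","scale_rod","brass_bail"]:
    print(q,[(np.round(d["bbox"]).tolist(),round(d["confidence"],2)) for d in env.cut_out(q,w)[:2]])
E
```

```text
[0.42102769 0.26571502 0.2013495 ] [[-0.652 -0.001  0.758]
 [ 0.001  1.     0.001]
 [-0.758  0.001 -0.652]] [-1.25217803 -0.01565807  0.12363908  2.33265425  1.21234151  0.82153628
 -0.4382653 ]
brass [([373.0, 60.0, 415.0, 192.0], 0.82), ([227.0, 98.0, 268.0, 206.0], 0.56)]
block [([201.0, 28.0, 302.0, 135.0], 0.88), ([227.0, 102.0, 267.0, 206.0], 0.16)]
stand [([136.0, 98.0, 272.0, 348.0], 0.83)]
steel [([398.0, 1.0, 459.0, 30.0], 0.66)]
scale_hook [([227.0, 100.0, 270.0, 207.0], 0.49)]
scale_rod [([292.0, 152.0, 355.0, 216.0], 0.52)]
brass_bail [([230.0, 102.0, 270.0, 204.0], 0.68), ([370.0, 61.0, 414.0, 194.0], 0.62)]
```

View pics/w1.png

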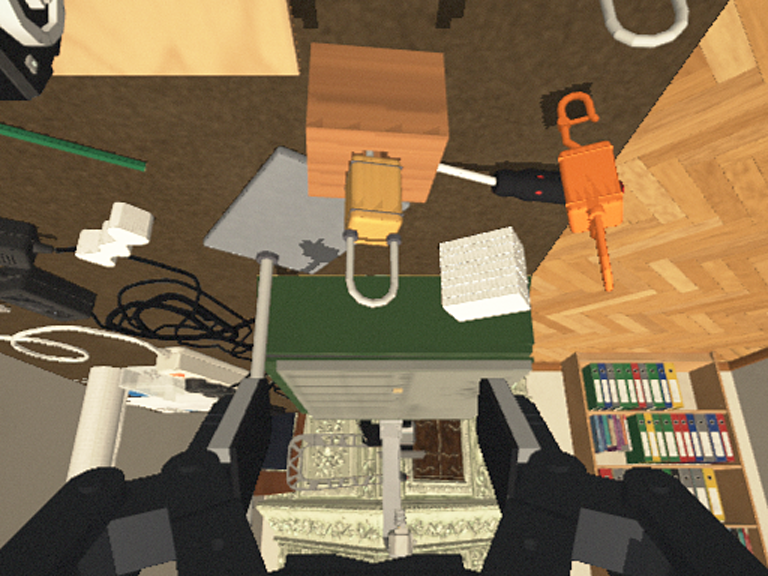

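```bash
python3 - <<'E'
from h import *
P,R,o=pose();w=env.read_camera("wrist");c=fix(w,P,R)
a=env.read_camera("scene");b=env.read_camera("top");ca,cb=fix(a),fix(b)
u=(248.3,201.5)
print("bail",onz(c,u,.14),proj(ca,onz(c,u,.14)),proj(cb,onz(c,u,.14)))
print(tri([c,ca],[u,(243.2,205.5)]))
for n,v in dict(tl=(309,44),tr=(444,52),fl=(308,128),fr=(447,134),bl=(308,196),br=(434,203)).items(): print(n,onz(c,np.array(v)/1.5,0 if n[0]=='t' else .058).round(4))
for n,v in dict(f1=(350,240),f2=(393,238)).items(): print(n,onz(c,np.array(v)/1.5,.1).round(4))
# plate corners
for n,v in dict(front=(281,148),right=(205,243)).items(): print(n,onz(c,np.array(v)/1.5,.01).round(4))
print("post",onz(c,np.array((266,258))/1.5,.01))
print("postscene", onz(ca,(317,212),.01))
E
```

```text
bail [0.49861479 0.26563643 0.14      ] [242.20915079 206.33681284] [242.60403353 194.58564602]
(array([0.50342575, 0.26595065, 0.13847895]), [np.float64(0.5517522451707312), np.float64(0.1586596803366426)])
tl [0.4653 0.2306 0.    ]
tr [0.4706 0.3059 0.    ]
fl [0.4649 0.2329 0.058 ]
fr [0.4694 0.3042 0.058 ]
bl [0.5275 0.2255 0.058 ]
br [0.5356 0.305  0.058 ]
f1 [0.5067 0.2532 0.1   ]
f2 [0.5043 0.277  0.1   ]
front [0.5422 0.2029 0.01  ]
right [0.6822 0.1077 0.01  ]
post [0.71447845 0.15895073 0.01      ]
postscene [0.70967326 0.14877653 0.01      ]
```

```bash
python3 -c "
from h import *
go([.450,.266,.120],Rt(0.03,.6))"
```

```text
shift [0.2123 0.0032 0.3743] turn [-0.0147 -0.0704 -0.0113] rows 1.721236521393822 0.763037060947599
```

Emit:
step_arm:
  commands: [0.21,0.003,0.37,-0.015,-0.07,-0.011,0.5,0.21,0.003,0.37,-0.015,-0.07,-0.011,0.5,0.21,0.003,0.37,-0.015,-0.07,-0.011,0.5,0.21,0.003,0.37,-0.015,-0.07,-0.011,0.5]

```text
time: 3.65
position: [0.4485, 0.2631, 0.1163]
ee_rot: [0.464, -0.016, 0.886, 0.003]
force: [-0.0, -0.1, 0.8]
gripper_width: 0.0642
gripper_force: 0.0
```

```bash
python3 - <<'E'
from h import *
P,R,o=pose();print(P,R.round(3),o["joint_pos"])
w=env.read_camera("wrist");save(w,"w2.png",(130,0,450,300),2)
np.savez("w2.npz",P=P,R=R);c=fix(w,P,R)
for X in [(.501,.266,.14),(.501,.266,.1)]: print(proj(c,X),(proj(c,X)-[130,0])*2)
E
```

```text
[0.4484809  0.2631088  0.11626954] [[-0.569 -0.03   0.822]
 [-0.025  0.999  0.019]
 [-0.822 -0.01  -0.57 ]] [-1.23228167  0.26874774  0.14688677  2.45946379  1.74294255  0.78600439
 -1.06251907]
[250.76949026 309.00958569] [241.53898053 618.01917138]
[251.23256021 243.60465923] [242.46512042 487.20931846]
```

View pics/w2.png

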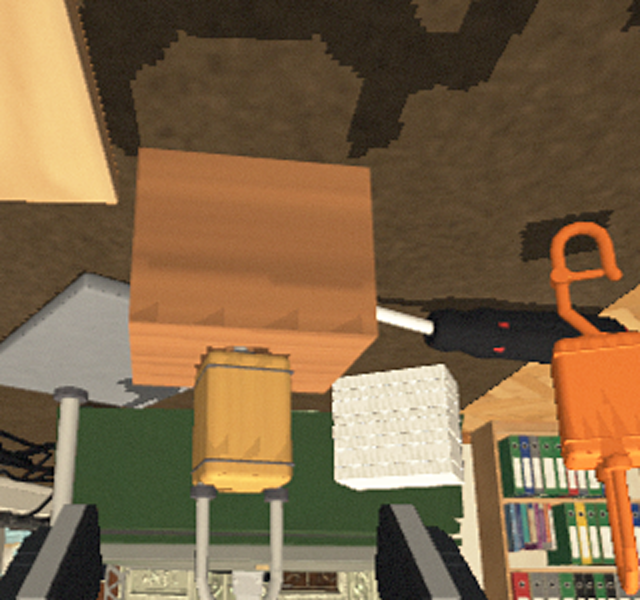

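```bash
python3 -c "
from h import *
go([.516,.2665,.075],Rt(0.03,.6))"
```

```text
shift [-0.0074  0.0039  0.3996] turn [-0.0027 -0.0017  0.003 ] rows 1.5985546700644397 0.04634298469390559
```

Emit:
step_arm:
  commands: [-0.008,0.004,0.2,0,0,0,0.5,-0.008,0.004,0.3,0,0,0,0.5,-0.008,0.004,0.4,0,0,0,0.5,-0.008,0.004,0.4,0,0,0,0.5,-0.008,0.004,0.4,0,0,0,-1,-0.008,0.004,0.4,0,0,0,-1,-0.008,0.004,0.4,0,0,0,-1,-0.008,0.004,0.4,0,0,0,-1,-0.008,0.004,0.4,0,0,0,-1,-0.008,0.004,0.4,0,0,0,-1]

```text
time: 4.7
position: [0.5169, 0.2687, 0.0791]
ee_rot: [0.468, -0.013, 0.884, 0.008]
force: [-5.2, -2.5, 7.8]
gripper_width: 0.0281
gripper_force: 59.2
```

```bash
python3 -c "
from h import *
P,R,o=pose();print(P,R,o['gripper_width'],o['gripper_force'],o['force'],o['joint_pos'])
go(P+np.array([0,0,.12]),Rt(0.03,.6))"
```

```text
[0.51691506 0.26873968 0.07905182] [[-0.56173173 -0.02974503  0.82678455]
 [-0.01545664  0.99955636  0.0254593 ]
 [-0.82717505  0.00152199 -0.56194228]] 0.02808891495608865 59.198356568813324 [-5.23633377 -2.45512433  7.77428199] [-1.0976034   0.43997198  0.19804679  2.37923039  2.03365905  0.72293397
 -1.26374199]
shift [-0.4963  0.0009 -0.3372] turn [ 0.0004  0.0021 -0.0009] rows 2.3999999999999995 0.024100061999040533
```

Emit:
step_arm:
  commands: [-0.12,0,-0.08,0,0,0,-1,-0.25,0,-0.17,0,0,0,-1,-0.38,0,-0.26,0,0,0,-1,-0.5,0,-0.34,0,0,0,-1,-0.5,0,-0.34,0,0,0,-1,-0.5,0,-0.34,0,0,0,-1]

```text
time: 5.3
position: [0.5157, 0.2689, 0.1969]
ee_rot: [0.465, -0.013, 0.885, 0.008]
force: [-0.5, 0.2, -3.2]
gripper_width: 0.0283
gripper_force: 60.7
```

```bash
python3 - <<'E'
from h import *
P,R,o=pose();print(P,R.round(3),o['gripper_width'],o['force'],o['joint_pos'])
w=env.read_camera("wrist")
save(w,"w3.png",s=1.5)
go([.50,.30,.26],Rt(-.6,.5))
E
```

```text
[0.51566438 0.26886593 0.19690505] [[-0.567 -0.031  0.823]
 [-0.016  1.     0.027]
 [-0.824  0.002 -0.567]] 0.028312594403990254 [-0.46360322  0.21337361 -3.22113662] [-1.17387083  0.12854966  0.26605428  2.30291388  1.5909375   0.66108536
 -0.65582023]
shift [-0.2232  0.1613 -0.242 ] turn [ 0.3421 -0.064   0.2109] rows 1.4662363704861727 4.263428485489197
```

View pics/w3.png

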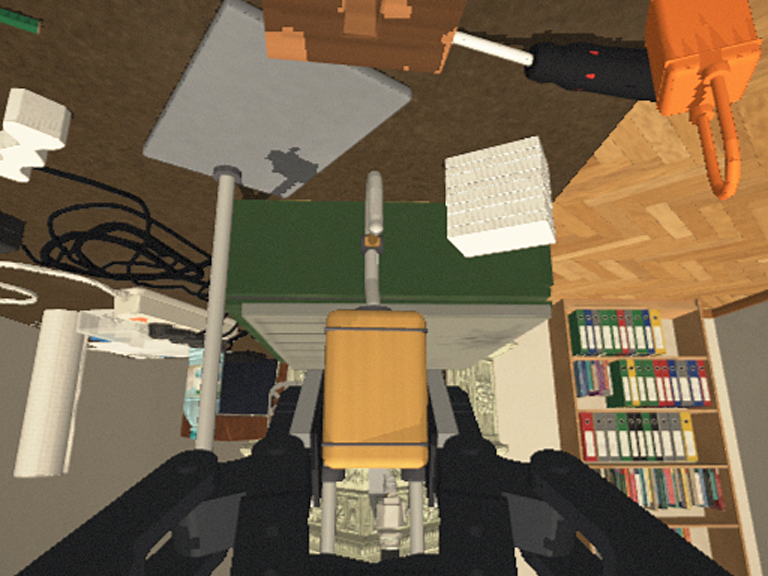

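```bash
python3 - <<'E'
from h import *
P,R,o=pose();w=env.read_camera("wrist");c=fix(w,P,R)
pt={n:onz(c,np.array(v)/1.5,z)[:2] for n,v,z in [("front",(232,0),.01),("right",(146,152),.01),("back",(280,196),.01),("left",(411,97),.01),("post",(227,175),.01)]}
for k,v in pt.items(): print(k,v.round(4))
d=pt["right"]-pt["front"];e=pt["back"]-pt["left"];f=pt["left"]-pt["front"];g=pt["back"]-pt["right"]
print([np.linalg.norm(x).round(4) for x in(d,e,f,g)],[np.arctan2(x[1],x[0]) for x in(d,e)],[np.arctan2(-x[0],x[1]) for x in(f,g)])
go([.530,.335,.36],Rt(-.6,.5))
E
```

```text
front [0.5447 0.2021]
right [0.6806 0.1078]
back [0.7479 0.195 ]
left [0.613  0.2942]
post [0.7127 0.1584]
[np.float64(0.1653), np.float64(0.1674), np.float64(0.1147), np.float64(0.1101)] [np.float64(-0.6064663501126475), np.float64(-0.6344250640213345)] [np.float64(-0.6377438097027273), np.float64(-0.6570785411938151)]
shift [-0.7253  0.3322 -0.4004] turn [ 0.3413 -0.0638  0.2118] rows 3.570178979190123 4.2609915628212285
```

Emit:
step_arm:
  commands: [-0.5,0.2,-0.3,0.17,-0.03,0.1,-1,-0.72,0.33,-0.4,0.34,-0.064,0.21,-1,-0.72,0.33,-0.4,0.34,-0.064,0.21,-1,-0.72,0.33,-0.4,0.34,-0.064,0.21,-1,-0.72,0.33,-0.4,0.34,-0.064,0.21,-1,-0.72,0.33,-0.4,0.34,-0.064,0.21,-1]

```text
time: 6.0
position: [0.53, 0.338, 0.3585]
ee_rot: [0.488, 0.252, 0.822, -0.15]
force: [-0.6, -0.3, -4.0]
gripper_width: 0.0272
gripper_force: 62.5
```

```bash
python3 - <<'E'
from h import *
P,R,o=pose();print(P,R.round(3),o['gripper_width'],o['force'],o['joint_pos'])
w=env.read_camera("wrist");np.savez("v4.npz",P=P,R=R)
save(w,"w4.png",s=1.5)
c=fix(w,P,R);print(proj(c,[.638,.206,.285])*1.5)
E
```

```text
[0.52998861 0.33797062 0.35854968] [[-0.396  0.561  0.727]
 [ 0.268  0.828 -0.493]
 [-0.878 -0.001 -0.478]] 0.027164612663824562 [-0.58180611 -0.33870252 -3.98943529] [-1.31056001  0.42022581  0.25604297  1.53001888  0.97167442  1.45029033
 -0.35013628]
[300.55778563 274.45976702]
```

View pics/w4.png

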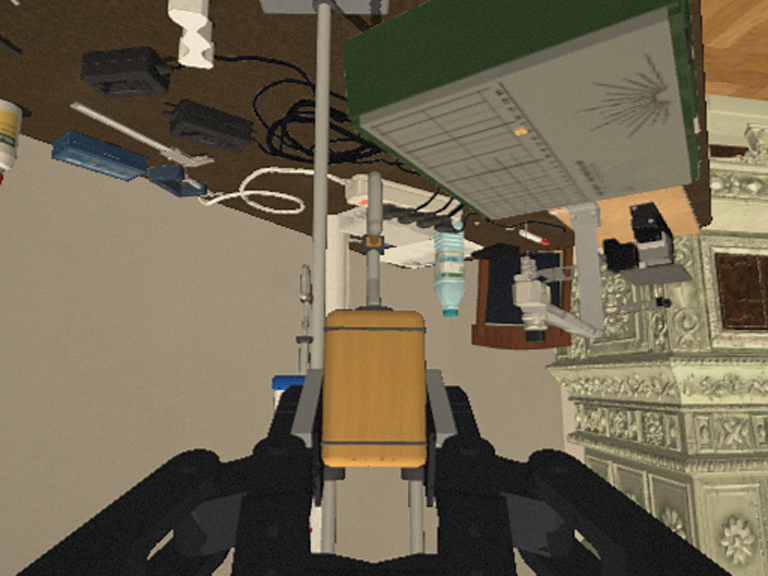

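```bash
python3 - <<'E'
from h import *
go([.477,.26,.36],Rt(-.6,.5))
E
```

```text
shift [-0.003  -0.4607 -0.0088] turn [0.0008 0.0013 0.0025] rows 1.8431768272820035 0.030850813963062055
```

Emit:
step_arm:
  commands: [0,-0.23,0,0,0,0,-1,0,-0.46,0,0,0,0,-1,0,-0.46,0,0,0,0,-1,0,-0.46,0,0,0,0,-1]

```text
time: 6.45
position: [0.4779, 0.2554, 0.36]
ee_rot: [0.488, 0.253, 0.822, -0.151]
force: [-0.0, 1.7, -2.6]
gripper_width: 0.0271
gripper_force: 62.3
```

```bash
python3 - <<'E'
from h import *
P,R,o=pose();print(P,o['joint_velocities'].round(3))
w=env.read_camera("wrist");np.savez("v5.npz",P=P,R=R)
c=fix(w,P,R);u=proj(c,[.640,.208,.285]).astype(int);print(u)
a=env.read_camera("scene")
A=w["color"][u[1]-50:u[1]+90,u[0]-60:u[0]+60][:,:,::-1]
B=a["color"][90:230,225:345][:,:,::-1]
print((u[0]-60,u[1]-50))
cv2.imwrite("pics/w5.png",np.hstack([cv2.resize(A,None,fx=3.2,fy=3.2,interpolation=cv2.INTER_CUBIC),cv2.resize(B,None,fx=3.2,fy=3.2,interpolation=cv2.INTER_CUBIC)]))
E
```

```text
[0.47792981 0.25542131 0.35999866] [ 0.002  0.034 -0.009 -0.101  0.009 -0.011  0.002]
[301 181]
(np.int64(241), np.int64(131))
```

View pics/w5.png

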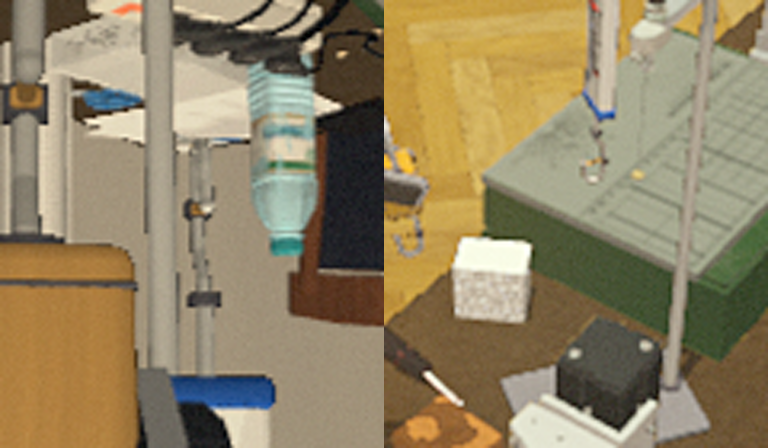

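```bash
python3 - <<'E'
from h import *
w=env.read_camera("wrist");cs=[]
for n in("v4","v5"):
    d=np.load(n+".npz");cs.append(fix(w,d["P"],d["R"]))
us=[(203.4,176.6),(304.6,173.8)]
X,e=tri(cs,us);print("underside",X,e)
a=env.read_camera("scene");ca=fix(a);print(proj(ca,X),tri(cs+[ca],us+[(289.4,146.5)]))
for c,u in zip(cs,us): print(onz(c,u,.2786))
E
```

```text
underside [0.63251311 0.21474575 0.28035955] [np.float64(0.3032817115884752), np.float64(0.30617948311669335)]
[287.55434852 147.25253564] (array([0.63690653, 0.21222754, 0.27969279]), [np.float64(1.0898558689959104), np.float64(0.9574157786484775), np.float64(0.46887553181107816)])
[0.63921828 0.20872436 0.2786    ]
[0.63811718 0.21218123 0.2786    ]
```

```bash
cat > fit.py <<'E'
from h import *
from scipy.optimize import least_squares
w=env.read_camera("wrist");P,R,o=pose();c=fix(w,np.zeros(3),np.eye(3)) # tool frame
ms=env.cut_out("brass",w)
print([(np.round(d["bbox"]),d["confidence"]) for d in ms[:2]])
Rb0=np.array(Rt(0.,.6)).T # brass axes in tool coords if upright at tilt .6
def f(p):
    B=Rb0@Ro.from_euler("y",p[3]).as_matrix()
    g=lambda x,y,z:proj(c,B@np.array([x,y,z])+p[:3])
    return B,g
def res(p):
    B,g=f(p);r=[]
    for (y,z,u) in((.014,0,(424,311)),(-.014,0,(326,311)),(.014,.042,(428,466)),(-.014,.042,(322,466))):
        r+=list(g(-.014,y,z)-np.array(u)/1.5)
    r.append(g(-.006,0,-.0475)[1]-172/1.5)
    return r
x0=Rb0@np.array([-.0155,0,-.021]);s=least_squares(res,[*x0,0])
print(s.x,s.x[:3]-x0,s.fun.round(1))
B,g=f(s.x);b=B@[0,0,.082]+s.x[:3];print("bail tool",b,"nominal",Rb0@[-.0155,0,.061])
print("bail world now",P+R@b)
E
python3 fit.py
```

```text
[(array([213., 113., 283., 369.]), 0.95)]
[0.02397877 0.00026987 0.00354204 0.03184516] [-0.00210524  0.00026987  0.00447725] [ 0.  -0.1 -0.1 -0.1 -0.1  0.   0.2  0.   0. ]
bail tool [-0.04513864  0.00026987 -0.04058033] nominal [-0.04159351  0.         -0.04723589]
bail world now [0.46742086 0.26730121 0.42080202]
```

```bash
cat >> h.py <<'E'
def hookgo(hook,df,dl,z,yaw=-.61,tilt=.6,b=(-.0435,.0003,-.044)):
    f=np.array([np.cos(yaw),np.sin(yaw)]);l=np.array([-f[1],f[0]])
    T=np.r_[np.array(hook)+df*f+dl*l,z];R1=Rt(yaw,tilt)
    go(T-R1@np.array(b),R1)
E
python3 -c "
from h import *
hookgo((.637,.2115),-.05,0,.309)"
```

```text
shift [0.2145 0.2453 0.7955] turn [0.008 0.065 0.002] rows 3.4386164944710695 0.6860158922298409
```

Emit:
step_arm:
  commands: [0.21,0.24,0.4,0.008,0.065,0,-1,0.21,0.24,0.6,0.008,0.065,0,-1,0.214,0.245,0.79,0.008,0.065,0,-1,0.214,0.245,0.79,0.008,0.065,0,-1,0.214,0.245,0.79,0.008,0.065,0,-1,0.214,0.245,0.79,0.008,0.065,0,-1]

```text
time: 7.35
position: [0.6046, 0.233, 0.2483]
ee_rot: [0.445, 0.264, 0.844, -0.142]
force: [0.5, 0.7, -2.1]
gripper_width: 0.0275
gripper_force: 62.4
```

```bash
python3 - <<'E'
from h import *
P,R,o=pose();print(P,R.round(3),o["force"],P+R@[-.0435,.0003,-.044],o["joint_pos"])
a=env.read_camera("scene");w=env.read_camera("wrist")
A=a["color"][90:230,225:345][:,:,::-1];B=w["color"][160:300,160:340][:,:,::-1]
z=lambda i,k:cv2.resize(i,None,fx=k,fy=k,interpolation=cv2.INTER_CUBIC)
cv2.imwrite("pics/w6.png",np.hstack([z(A,3.2),z(B,2)[:448] if 0 else cv2.resize(B,(400,448))]))
hookgo((.637,.2115),-.02,0,.309)
E
```

```text
[0.60462087 0.23298405 0.24829835] [[-0.465  0.572  0.676]
 [ 0.32   0.82  -0.474]
 [-0.826 -0.005 -0.564]] [ 0.53089076  0.70192945 -2.11772319] [0.59528587 0.2401925  0.30903743] [-1.13189946  0.4266762   0.33355542  1.74468766  0.97230206  1.09482444
 -0.39206293]
shift [-0.0875 -0.0048  0.1359] turn [ 0.0016 -0.0003  0.0026] rows 0.6469738019968209 0.032751348523320886
```

View pics/w6.png

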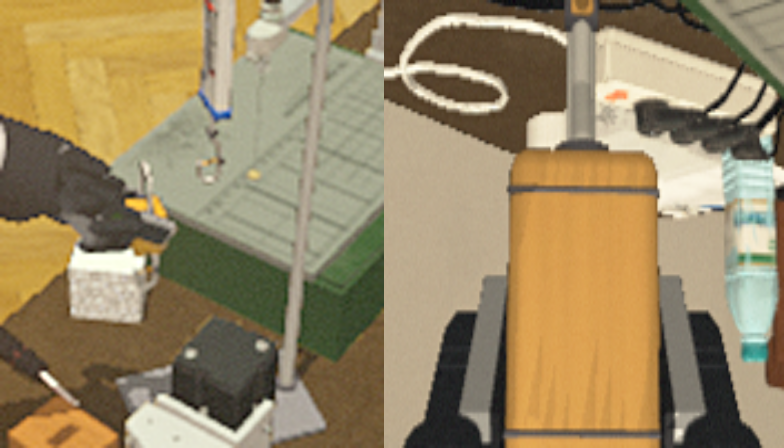

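```bash
python3 - <<'E'
from h import *
a=env.read_camera("scene");ca=fix(a)
q=lambda X:((proj(ca,X)-[225,90])*3.2).round(1)
f=np.array([np.cos(.61),-np.sin(.61),0])
P,R,o=pose()
for k in(-.004,0,.004): print("bail",k,q(np.array([.5953,.2402,.309])+k*f))
h=np.array([.637,.2115,.285])
for n,x,z in(("seat",0,0),("under",0,-.0064),("tip",-.0095,.0165),("back",.0065,.01),("stem",0,.04)): print(n,q(h+x*f+np.array([0,0,z])))
print("body", q(h+[0,0,.068]))
im=cv2.cvtColor(a["color"],cv2.COLOR_RGB2GRAY)
print("cols",list(range(283,298)))
for r in range(126,150): print(r,im[r,283:298])
print("bail rows; cols 262..282")
for r in range(136,152): print(r,im[r,262:282])
E
```

```text
bail -0.004 [142.7 167.3]
bail 0 [147.5 166.3]
bail 0.004 [152.3 165.3]
seat [206.8 177.3]
under [206.6 183.6]
tip [196.3 163.3]
back [214.8 165.8]
stem [208.5 136.9]
body [209.7 107.3]
cols [283, 284, 285, 286, 287, 288, 289, 290, 291, 292, 293, 294, 295, 296, 297]
126 [159 162 160 158 157 157 164 156 114  81  88  78  78  56 146]
127 [151 155 159 158 156 151 163 168 139  85 120 146 147 138 161]
128 [154 150 157 160 156 161 169 166 154 140 161 178 176 176 177]
129 [158 154 156 156 160 158 145 146 162 171 177 174 171 172 172]
130 [158 156 151 157 160 163 132 136 148 138 161 174 173 170 172]
131 [146 150 154 160 167 167 142 114 105  75 139 165 167 170 172]
132 [150 152 158 159 160 166 156 115  72 115 156 161 157 163 165]
133 [167 166 166 165 164 165 171 139 124 149 170 169 164 164 168]
134 [154 159 165 168 165 167 167 159 146 145 149 166 172 171 168]
135 [145 149 150 165 167 162 169 171 164 142 143 163 170 170 171]
136 [159 159 154 161 167 167 168 171 174 141 139 171 172 170 172]
137 [161 169 172 168 163 164 170 173 175 142 142 167 171 170 169]
138 [162 165 171 167 161 161 166 170 175 
[... 1467 characters left out ...]
170]
144 [176 172 171 171 174 155 114 127 211 211 166 167 171 169 171 171 172 172
 172 172]
145 [166 173 172 172 173 152 117 148 225 211 166 171 168 170 170 169 169 169
 171 172]
146 [115 165 174 172 175 152 118 150 207 198 168 170 172 168 169 170 171 167
 171 171]
147 [ 62 166 186 174 176 151 119 153 192 168 158 172 170 170 170 169 169 168
 169 171]
148 [ 79 154 163 145 167 169 135 157 188 142 137 170 174 171 168 170 170 171
 171 170]
149 [ 81  87  78  76 116 160 151 150 176 126 137 172 172 173 168 170 170 170
 169 170]
150 [ 63  67  57  52  45 107 130 118 149 154 173 181 171 169 169 171 168 169
 170 171]
151 [ 64  59  85 120 171 149  92 120 159 173 193 185 166 174 170 171 171 170
 169 170]
```

```bash
sed -i 's/b=(-.0435,.0003,-.044)/b=(-.0416,.0003,-.0472)/' h.py; cat >> h.py <<'E'
H=(.6377,.211)
def where(hook=H,yaw=-.61,z0=.285,b=(-.0416,.0003,-.0472)):
    P,R,o=pose();B=P+R@np.array(b);d=B[:2]-hook
    print("t",o["time"],"bail f,l,dz mm",(1e3*np.array([d@[np.cos(yaw),np.sin(yaw)],d@[-np.sin(yaw),np.cos(yaw)],B[2]-z0])).round(1),"F",o["force"].round(1))
E
python3 -c "
from h import *
where();hookgo(H,-.025,0,.309);hookgo(H,-.004,0,.309)"
```

```text
t 7.5 bail f,l,dz mm [-57.    0.9  25.4] F [ 0.7 -0.3 -3.8]
shift [-0.085  -0.0051  0.1362] turn [ 0.002  -0.0004  0.0025] rows 0.6425407078016147 0.03352966835455357
shift [-0.1443 -0.0056  0.2228] turn [ 0.002  -0.0004  0.0025] rows 1.0622131661519172 0.03352966835455357
```

Emit:
step_arm:
  commands: [-0.045,-0.005,0.07,0.002,0,0.002,-1,-0.085,-0.005,0.136,0.002,0,0.002,-1,-0.104,-0.005,0.164,0.002,0,0.002,-1,-0.104,-0.005,0.164,0.002,0,0.002,-1]

```text
time: 7.9
position: [0.6367, 0.2067, 0.2482]
ee_rot: [0.445, 0.268, 0.842, -0.143]
force: [-1.0, -0.9, -2.9]
gripper_width: 0.027
gripper_force: 62.4
```

```bash
python3 -c "
from h import *
where();hookgo(H,-.004,0,.309);hookgo(H,.004,0,.309)"
```

```text
t 7.9 bail f,l,dz mm [-13.9  -3.5  24.1] F [-1.  -0.9 -2.9]
shift [-0.0269  0.0193  0.0408] turn [-0.005   0.001  -0.0014] rows 0.21000971854645512 0.05525773659689542
shift [-0.0494  0.0196  0.0738] turn [-0.005   0.001  -0.0014] rows 0.3638475626755033 0.05525773659689542
```

Emit:
step_arm:
  commands: [-0.015,0.01,0.02,-0.005,0,0,-1,-0.027,0.019,0.041,-0.005,0,0,-1,-0.027,0.019,0.041,-0.005,0,0,-1]

```text
time: 8.2
position: [0.6463, 0.207, 0.2474]
ee_rot: [0.446, 0.265, 0.844, -0.139]
force: [0.7, 0.2, -2.4]
gripper_width: 0.027
gripper_force: 62.4
```

```bash
python3 -c "
from h import *
where();hookgo(H,.006,0,.309)"
```

```text
t 8.2 bail f,l,dz mm [-6.2  1.7 23.4] F [ 0.7  0.2 -2.4]
shift [-0.0369 -0.0097  0.0484] turn [0.0023 0.0003 0.0001] rows 0.24634549613226536 0.02426184658749304
```

Feel for the back of the hook.

Emit:
step_arm:
  commands: [-0.012,-0.003,0.016,0,0,0,-1,-0.024,-0.006,0.032,0,0,0,-1,-0.024,-0.006,0.032,0,0,0,-1]

```text
time: 8.5
position: [0.652, 0.2007, 0.2479]
ee_rot: [0.446, 0.265, 0.844, -0.139]
force: [0.4, 0.4, -2.3]
gripper_width: 0.0273
gripper_force: 62.4
```

```bash
python3 -c "
from h import *
where();hookgo(H,.006,0,.309)"
```

```text
t 8.5 bail f,l,dz mm [ 2.2 -0.1 23.9] F [ 0.4  0.4 -2.3]
shift [-0.0113 -0.0002  0.0153] turn [ 0.0016  0.0004 -0.0001] rows 0.07613523976046827 0.01781525484516669
```

Emit:
step_arm:
  commands: [-0.006,0,0.008,0,0,0,-1,-0.011,0,0.015,0,0,0,-1,-0.011,0,0.015,0,0,0,-1]

```text
time: 8.8
position: [0.6541, 0.2005, 0.2471]
ee_rot: [0.445, 0.264, 0.844, -0.138]
force: [-3.4, 1.8, -2.8]
gripper_width: 0.0272
gripper_force: 63.0
```

```bash
python3 -c "
from h import *
where();hookgo(H,.009,0,.309);hookgo(H,-.003,0,.309)
a=env.read_camera('scene')
im=cv2.cvtColor(a['color'],cv2.COLOR_RGB2GRAY)
for r in range(126,152): print(r,im[r,280:300])"
```

```text
t 8.8 bail f,l,dz mm [ 4.1  0.9 23.1] F [-3.4  1.8 -2.8]
shift [-0.018  -0.0054  0.0179] turn [ 0.0029 -0.0008  0.0007] rows 0.1039607547891934 0.032289382647551365
shift [ 0.0159 -0.0052 -0.0315] turn [ 0.0029 -0.0008  0.0007] rows 0.14284599125078307 0.032289382647551365
126 [164 156 155 156 162 163 155 153 160 166 157 110  85  87  77  69  55 145
 174 171]
127 [152 147 154 155 154 160 156 152 158 162 164 139  83 118 146 146 137 158
 174 170]
128 [140 144 149 152 147 154 155 161 161 166 167 154 135 159 178 175 176 172
 171 169]
129 [141 144 152 158 154 153 157 156 159 144 145 162 172 174 171 171 170 169
 172 170]
130 [144 146 154 158 157 155 152 162 165 126 137 156 138 162 174 171 171 169
 171 171]
131 [160 151 140 144 148 151 159 165 168 130 121 126  75 137 166 167 167 171
 168 171]
132 [162 161 155 149 152 157 161 159 167 131  78  76 112 156 163 155 159 166
 170 170]
133 [153 161 169 166 162 165 164 163 171 155 115 121 144 163 168 164 163 166
 171 170]
134 [159 163 161 153 159 165 165 167 166 169 157 149 145 142 162 169 170 170
 169 170]
135 [159 151 145 146 145 155 161 164 164 17
[... 735 characters left out ...]
172]
144 [ 77  72  72  61  78 163 168 155 159 146 131 146 150 156 166 169 165 171
 168 162]
145 [ 77  74  73  65  81 100  90 136 168 186 211 191 152 155 168 174 171 170
 163 153]
146 [ 74  76  76  71  65  56  50  95 164 195 220 191 140 157 162 163 171 161
 155 155]
147 [ 73  71  74  81  64  73  95 150 189 178 140 126 131 162 152 135 150 152
 144 150]
148 [ 70  71  74  76  69  99 171 205 211 193 147 124 143 160 151 124 141 160
 152 148]
149 [ 66  66  70  71  70  99 157 179 176 184 157 129 145 155 143 137 139 160
 170 166]
150 [ 66  72  69  73  73  69  65  65  88 103 162 175 162 149 137 132 124 149
 171 170]
151 [ 70  69  67  67  66  65  68  73  70  68 163 189 164 134 129 127 167 169
 165 169]
```

```bash
python3 -c "
from h import *
where();hookgo(H,-.0015,0,.309);hookgo(H,-.0015,0,.285);hookgo(H,-.0015,0,.270)"
```

```text
t 8.85 bail f,l,dz mm [ 4.1  0.9 23.1] F [-3.   1.  -3.7]
shift [ 0.0119 -0.0054 -0.0252] turn [ 0.0029 -0.0007  0.0008] rows 0.1134567395678039 0.032854659808987836
shift [ 0.1108 -0.0056  0.0427] turn [ 0.0029 -0.0007  0.0008] rows 0.47557253871558325 0.032854659808987836
shift [ 0.1727 -0.0057  0.0851] turn [ 0.0029 -0.0007  0.0008] rows 0.7703763654683836 0.032854659808987836
```

Emit:
step_arm:
  commands: [0.012,-0.005,-0.025,0.003,0,0,-1,0.012,-0.005,-0.025,0.003,0,0,-1,0.04,-0.005,-0.006,0.003,0,0,-1,0.06,-0.005,0.008,0.003,0,0,-1,0.08,-0.005,0.022,0.003,0,0,-1,0.1,-0.005,0.036,0.003,0,0,-1,0.11,-0.005,0.043,0.003,0,0,-1]

```text
time: 9.55
position: [0.6501, 0.2019, 0.2247]
ee_rot: [0.445, 0.265, 0.844, -0.141]
force: [-1.3, 1.6, 0.4]
gripper_width: 0.027
gripper_force: 62.7
```

```bash
python3 -c "
from h import *
where();hookgo(H,-.0015,0,.275);hookgo(H,-.0015,0,.265)"
```

```text
t 9.55 bail f,l,dz mm [-0.1  0.   0.7] F [-1.3  1.6  0.4]
shift [0.0483 0.0002 0.0244] turn [-0.0004  0.0006  0.0005] rows 0.21642459721812388 0.00936231939219509
shift [0.0896 0.0003 0.0526] turn [-0.0004  0.0006  0.0005] rows 0.4155354497936637 0.00936231939219509
```

Emit:
step_arm:
  commands: [0.025,0,0.012,0,0,0,-1,0.048,0,0.024,0,0,0,-1,0.07,0,0.038,0,0,0,-1,0.09,0,0.052,0,0,0,-1,0.09,0,0.052,0,0,0,-1]

```text
time: 10.05
position: [0.6484, 0.203, 0.2031]
ee_rot: [0.445, 0.265, 0.844, -0.141]
force: [1.9, 0.9, 1.1]
gripper_width: 0.0275
gripper_force: 62.4
```

```bash
python3 -c "
from h import *
where();hookgo(H,-.0015,0,.255);hookgo(H,-.0015,0,.25)"
```

```text
t 10.05 bail f,l,dz mm [ -2.1   0.  -20.9] F [1.9 0.9 1.1]
shift [0.0359 0.0006 0.028 ] turn [-0.0004 -0.0001  0.0012] rows 0.18217286817396303 0.013651655688805671
shift [0.0565 0.0007 0.0422] turn [-0.0004 -0.0001  0.0012] rows 0.2820407553764738 0.013651655688805671
```

Emit:
step_arm:
  commands: [0.02,0,0.015,0,0,0,-1,0.036,0,0.028,0,0,0,-1,0.036,0,0.028,0,0,0,-1]

```text
time: 10.35
position: [0.649, 0.2028, 0.1945]
ee_rot: [0.445, 0.265, 0.844, -0.141]
force: [1.5, 1.2, 2.2]
gripper_width: 0.0273
gripper_force: 62.8
```

```bash
python3 -c "
from h import *
where();hookgo(H,0,0,.282);hookgo(H,0,0,.271)"
```

```text
t 10.35 bail f,l,dz mm [ -1.5   0.2 -29.5] F [1.5 1.2 2.2]
shift [-0.1139 -0.0006 -0.0686] turn [-0.0002  0.0001  0.0009] rows 0.5317379931398319 0.01007777313830327
shift [-0.0685 -0.0005 -0.0376] turn [-0.0002  0.0001  0.0009] rows 0.3123605954884857 0.01007777313830327
```

Emit:
step_arm:
  commands: [-0.035,0,-0.02,0,0,0,-1,-0.069,0,-0.038,0,0,0,-1,-0.09,0,-0.053,0,0,0,-1,-0.114,0,-0.069,0,0,0,-1,-0.114,0,-0.069,0,0,0,-1,-0.114,0,-0.069,0,0,0,-1]

```text
time: 10.95
position: [0.6498, 0.2012, 0.2209]
ee_rot: [0.444, 0.266, 0.844, -0.141]
force: [-0.6, 0.8, -3.0]
gripper_width: 0.0273
gripper_force: 62.5
```

```bash
python3 -c "
from h import *
where()
a=env.read_camera('scene');save(a,'s7.png',(250,80,340,170),8)
im=cv2.cvtColor(a['color'],cv2.COLOR_RGB2GRAY)
for r in range(128,154): print(r,im[r,280:300])"
```

```text
t 10.95 bail f,l,dz mm [ 0.1 -0.7 -3.1] F [-0.6  0.8 -3. ]
128 [142 141 148 153 149 153 157 157 157 164 162 153 138 161 176 178 173 175
 170 168]
129 [137 148 153 154 152 154 155 158 159 159 159 156 167 173 173 169 169 169
 169 170]
130 [143 149 145 154 155 151 158 161 163 162 158 156 165 173 170 172 169 167
 170 169]
131 [157 148 141 147 145 155 157 169 148 140 158 153 137 157 165 167 167 169
 169 168]
132 [159 160 152 152 153 159 158 161 111  90 132 127  83 130 161 156 164 167
 168 169]
133 [153 162 166 164 161 164 161 163 151 106  83  77 117 160 168 164 159 165
 167 166]
134 [157 165 160 154 160 163 169 164 169 153 135 129 160 176 173 172 168 168
 169 168]
135 [154 149 146 138 146 154 163 164 164 173 174 162 162 158 160 171 170 169
 167 169]
136 [157 155 149 155 155 158 164 165 164 168 173 168 150 138 158 170 169 166
 171 168]
137 [163 166 162 167 166 166 166 160 162 168 172 172 145 141 167 170 171 167
 170 167]
138 [161 163 164 160 164 170 168 159 158 164 167 171 138 135 166 172 170 170
 168 168]
139 [161 163 170 167 166 169 169 168 165 164 164 171 143 142 172 175 171 167
 165 16
[... 520 characters left out ...]
152]
146 [162 171 169 170 170 171 157 154 150 152 223 219 149 159 171 168 170 161
 152 154]
147 [166 175 171 169 171 169 170 165 166 178 211 219 182 155 169 164 157 151
 142 144]
148 [148 166 182 172 168 168 171 169 169 153 171 223 210 164 167 160 155 154
 149 147]
149 [ 62 123 146 166 174 169 169 171 172 135 139 217 210 161 154 149 158 164
 162 166]
150 [ 72  75  61 115 163 172 170 169 169 154 157 204 194 152 148 144 151 165
 170 173]
151 [ 71  69  59  78 148 176 171 171 172 171 165 187 171 147 163 156 156 164
 165 167]
152 [ 70  61  54 150 172 170 182 165 164 174 162 185 162 138 160 166 170 174
 167 162]
153 [ 66  67  61 146 146 127 141 129 160 154 145 173 156 131 158 165 169 167
 161 160]
```

Emit:
step_arm:
  commands: [0.025,0,0.017,0,0,0,-1,0.048,0,0.033,0,0,0,-1,0.048,0,0.033,0,0,0,-1,0.048,0,0.033,0,0,0,-1,0.048,0,0.033,0,0,0,-0.2,0.048,0,0.033,0,0,0,0,0.048,0,0.033,0,0,0,0.2]

```text
time: 11.7
position: [0.6504, 0.2015, 0.2103]
ee_rot: [0.445, 0.266, 0.844, -0.14]
force: [1.0, -0.0, 0.7]
gripper_width: 0.0513
gripper_force: 0.0
```

```bash
python3 -c "
from h import *
where();P,R,o=pose();print(o['gripper_width'])
z=R[:,2];f=np.array([np.cos(-.61),np.sin(-.61),0])
print('back along f 0.1',(R.T@(-.1*f)/.2).round(3))"
```

```text
t 11.7 bail f,l,dz mm [  0.4  -0.2 -13.8] F [ 1.  -0.   0.7]
0.05133880441073423
back along f 0.1 [ 0.282 -0.    -0.413]
```

Emit:
step_arm:
  commands: [0.07,0,-0.1,0,0,0,0.3,0.14,0,-0.2,0,0,0,0.5,0.28,0,-0.41,0,0,0,0.5,0.42,0,-0.62,0,0,0,0.5,0.42,0,-0.62,0,0,0,0.5,0.42,0,-0.62,0,0,0,0.5]

```text
time: 12.3
position: [0.5265, 0.2899, 0.2105]
ee_rot: [0.445, 0.264, 0.844, -0.139]
force: [0.7, 0.1, 0.3]
gripper_width: 0.0641
gripper_force: 0.0
```

```bash
python3 - <<'E'
from h import *
P,R,o=pose();print(P,o["joint_pos"].round(2))
a=env.read_camera("scene");w=env.read_camera("wrist")
for n,p in(("scene",a),("wrist",w)):
    for q in("brass","steel"): print(n,q,[(np.round(d["bbox"]).tolist(),round(d["confidence"],2)) for d in env.cut_out(q,p)[:3]])
im=cv2.cvtColor(a['color'],cv2.COLOR_RGB2GRAY)
for r in range(136,156): print(r,im[r,280:300])
c=fix(a);f=np.array([np.cos(-.61),np.sin(-.61),0]);h=np.array([*H,.285])
for d in(0,-.010,-.014,-.018): print(d,"tip,bot",proj(c,h-.0095*f+[0,0,d+.0165]),proj(c,h+[0,0,d-.0042]),"brass hook bot",proj(c,h+[0,0,d-.124-.0042]))
E
```

```text
[0.52652689 0.28990368 0.21052522] [-1.27  0.47  0.29  1.78  0.93  1.19 -0.55]
scene brass [([284.0, 147.0, 297.0, 181.0], 0.64), ([203.0, 194.0, 217.0, 215.0], 0.6), ([245.0, 164.0, 272.0, 192.0], 0.35)]
scene steel [([187.0, 227.0, 205.0, 249.0], 0.74), ([285.0, 147.0, 296.0, 182.0], 0.23)]
wrist brass [([230.0, 193.0, 267.0, 349.0], 0.87)]
wrist steel []
136 [157 151 150 155 156 156 160 170 126 107 136 120  82 141 170 168 166 169
 168 165]
137 [165 167 160 159 167 167 165 164 141 109  92  82 115 157 167 170 167 167
 166 168]
138 [159 158 163 162 163 166 166 161 164 150 131 129 159 174 169 167 167 168
 165 169]
139 [162 162 167 164 168 167 166 169 165 167 163 161 159 167 169 167 164 169
 170 167]
140 [167 169 170 166 170 166 169 167 167 165 165 166 152 159 168 170 169 167
 167 167]
141 [166 166 166 171 171 166 167 167 168 169 168 171 146 145 166 168 171 165
 168 167]
142 [169 167 169 168 167 167 167 168 168 168 170 171 150 144 165 170 168 165
 167 170]
143 [168 168 166 168 166 168 168 164 165 169 170 154 129 163 175 167 170 166
 167 167]
144 [168 169 167 167 167 168 167 168 164 167
[... 749 characters left out ...]
67 168 167 168 168 166 167 153 148 143 215 199 138 150 163 169 164
 157 162]
154 [168 170 167 167 166 168 169 171 162 149 141 205 189 148 159 165 165 160
 158 164]
155 [162 167 170 166 169 169 166 169 157 139 135 176 181 162 165 163 161 162
 163 167]
0 tip,bot [286.66162193 140.9621532 ] [289.89496475 146.64306168] brass hook bot [288.4485793  181.71968228]
-0.01 tip,bot [286.55576046 144.08544212] [289.76966253 149.68179411] brass hook bot [288.34135222 184.32007047]
-0.014 tip,bot [286.5138068  145.32322369] [289.71999735 150.8862358 ] brass hook bot [288.29882229 185.35147346]
-0.018 tip,bot [286.4720739  146.55449242] [289.67058952 152.0844361 ] brass hook bot [288.25649636 186.37792911]
```

```bash
python3 -c "
from h import *
go([.335,.36,.19],Rt(0,.7))"
```

```text
shift [ 0.6528 -0.253  -0.771 ] turn [-0.3114  0.062  -0.236 ] rows 4.165762392699159 4.145185955743819
```

Emit:
step_arm:
  commands: [0.25,-0.1,-0.4,-0.08,0.015,-0.06,0.5,0.5,-0.2,-0.7,-0.2,0.04,-0.15,0.5,0.65,-0.25,-0.77,-0.31,0.06,-0.236,0.5,0.65,-0.25,-0.77,-0.31,0.06,-0.236,0.5,0.65,-0.25,-0.77,-0.31,0.06,-0.236,0.5,0.65,-0.25,-0.77,-0.31,0.06,-0.236,0.5,0.65,-0.25,-0.77,-0.31,0.06,-0.236,0.5]

```text
time: 13.3
position: [0.3361, 0.361, 0.1909]
ee_rot: [0.423, 0.001, 0.906, -0.001]
force: [-0.6, 0.0, 0.3]
gripper_width: 0.0638
gripper_force: 0.0
```

```bash
python3 - <<'E'
from h import *
P,R,o=pose();print(P,R.round(3),o["joint_pos"].round(2))
w=env.read_camera("wrist");np.savez("v8.npz",P=P,R=R);c=fix(w,P,R)
m=env.cut_out("steel",w)
print([(np.round(d["bbox"]).tolist(),round(d["confidence"],2)) for d in m[:3]],proj(c,[.396,.361,.082]),proj(c,[.396,.361,.0]))
p=m[0]["pixels"]
for r in range(0,384,5):
    x=np.where(p[r])[0]
    if len(x): print(r,x.min(),x.max(),len(x),end="; ")
save(w,"w8.png",(140,0,400,220),3)
E
```

```text
[0.33613554 0.36102707 0.19093024] [[-0.642  0.002  0.767]
 [ 0.001  1.    -0.002]
 [-0.767 -0.001 -0.642]] [-1.54  0.14  0.08  2.21  1.08  1.03 -0.6 ]
[([232.0, 34.0, 275.0, 131.0], 0.86)] [249.13683129 133.08253278] [249.13681167  49.98828819]
35 244 267 24; 40 235 269 35; 45 236 269 34; 50 236 270 35; 55 235 270 36; 60 235 271 37; 65 234 272 39; 70 234 272 39; 75 234 272 39; 80 236 272 37; 85 237 274 38; 90 235 272 38; 95 236 271 30; 100 236 271 11; 105 236 272 12; 110 237 272 10; 115 237 271 9; 120 237 269 10; 125 239 266 17; 130 245 260 16;
```

View pics/w8.png

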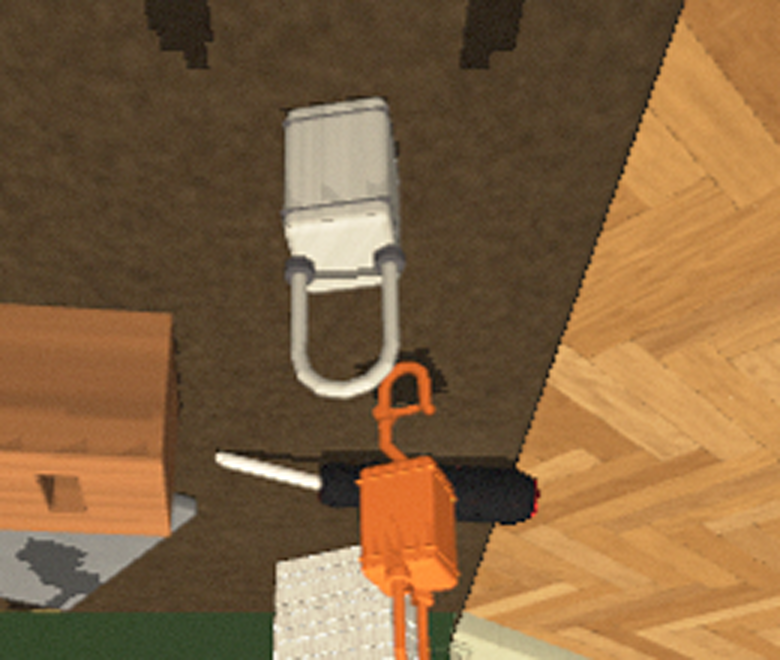

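```bash
python3 - <<'E'
from h import *
from scipy.optimize import least_squares
w=env.read_camera("wrist");d=np.load("v8.npz");c=fix(w,d["P"],d["R"])
pts=[((-.013,-.0135,0),(288,110)),((-.013,.0135,0),(385,99)),((-.014,-.0135,.041),(286,216)),((-.014,.0135,.041),(392,204)),((0,-.012,.044),(299,266)),((0,.012,.044),(389,256)),((0,0,.082),(344,390))]
def res(p):
    Rz=Ro.from_euler("z",p[3]).as_matrix();r=[]
    for X,u in pts: r+=list(proj(c,Rz@np.array(X)+p[:3])-(np.array(u)/3+[140,0]))
    return r
s=least_squares(res,[.396,.361,0,0]);print(s.x.round(4),s.fun.round(1))
x,y,z,yaw=s.x
T=.7
for back,zz in((.09,.028),(0,.028)):
    R1=Rt(yaw,T);g=np.array([x,y,zz]);go(g+R1[:,2]*(.0187-back),R1);print(g+R1[:,2]*(.0187-back))
E
```

```text
[ 0.3948  0.3655 -0.0039  0.1383] [ 0.1 -1.6  0.5 -1.7 -0.2  2.  -0.8  2.6  0.3  0.1 -0.2  0.7  0.3 -2.2]
shift [ 0.4323 -0.0142  0.392 ] turn [-0.0694  0.0016 -0.0571] rows 2.3349603763974356 0.9418866655999814
[0.34081735 0.35793938 0.07393272]
shift [0.4357 0.0347 0.8393] turn [-0.0694  0.0016 -0.0571] rows 3.7851192446372477 0.9418866655999814
[0.40899609 0.36742762 0.01595313]
```

Emit:
step_arm:
  commands: [0.22,-0.007,0.2,-0.035,0,-0.03,0.5,0.43,-0.014,0.39,-0.069,0,-0.057,0.5,0.43,-0.014,0.39,-0.069,0,-0.057,0.5,0.43,-0.014,0.39,-0.069,0,-0.057,0.5]

```text
time: 13.85
position: [0.34, 0.3557, 0.0719]
ee_rot: [0.421, -0.065, 0.904, 0.026]
force: [-0.2, -0.4, 0.6]
gripper_width: 0.0641
gripper_force: 0.0
```

```bash
python3 - <<'E'
from h import *
P,R,o=pose();print(P,o["force"])
w=env.read_camera("wrist");c=fix(w,P,R);m=env.cut_out("steel",w);print(m[0]["bbox"])
p=m[0]["pixels"];
for r in range(150,384,20):
    x=np.where(p[r])[0]
    if len(x): print(r,x.min(),x.max(),end="; ")
Rz=Ro.from_euler("z",.138).as_matrix()
for X in((-.014,-.014,.02),(-.014,.014,.02),(0,0,.082),(-.014,0,0)): print(proj(c,Rz@np.array(X)+[.395,.3655,0]))
R1=Rt(.138,.7);go([.409,.3675,.017],R1)
E
```

```text
[0.33997016 0.35572253 0.0718944 ] [-0.15268647 -0.38651081  0.64307703]
[228.2, 166.8, 278.3, 294.5]
170 231 272; 190 231 273; 210 230 273; 230 228 275; 250 231 273; 270 230 274; 290 237 266; [231.19818301 193.9380813 ]
[274.01802943 194.23878223]
[252.05641944 294.5406975 ]
[252.69064189 166.55208978]
shift [-0.0013 -0.006   0.4519] turn [0.001  0.002  0.0013] rows 1.8076550403050922 0.0268527729162771
```

Emit:
step_arm:
  commands: [0,-0.006,0.2,0,0,0,0.5,0,-0.006,0.35,0,0,0,0.5,0,-0.006,0.45,0,0,0,0.5,0,-0.006,0.45,0,0,0,0.5,0,-0.006,0.45,0,0,0,-1,0,-0.006,0.45,0,0,0,-1,0,-0.006,0.45,0,0,0,-1,0,-0.006,0.45,0,0,0,-1,0,-0.006,0.45,0,0,0,-1,0,-0.006,0.45,0,0,0,-1]

```text
time: 14.95
position: [0.4069, 0.3682, 0.0176]
ee_rot: [0.422, -0.065, 0.904, 0.031]
force: [-3.7, -0.4, 6.2]
gripper_width: 0.0273
gripper_force: 59.5
```

```bash
python3 -c "
from h import *
P,R,o=pose();print(P,R.round(3),o['gripper_width'],o['force'])
w=R.T@(np.array([.395,.3655,.082])-P);print('bail tool nominal',w)
go(P+[0,0,.16],R)"
```

```text
[0.40686703 0.3682355  0.01756193] [[-0.635 -0.144  0.759]
 [-0.091  0.99   0.111]
 [-0.767  0.001 -0.642]] 0.02725413924201292 [-3.65798441 -0.36316843  6.20013785]
bail tool nominal [-0.04163735 -0.00093307 -0.05065603]
shift [-0.6136  0.0009 -0.5133] turn [0. 0. 0.] rows 3.2 0.0
```

Emit:
step_arm:
  commands: [-0.1,0,-0.08,0,0,0,-1,-0.25,0,-0.21,0,0,0,-1,-0.42,0,-0.35,0,0,0,-1,-0.61,0,-0.51,0,0,0,-1,-0.61,0,-0.51,0,0,0,-1,-0.61,0,-0.51,0,0,0,-1]

```text
time: 15.55
position: [0.407, 0.3676, 0.176]
ee_rot: [0.421, -0.064, 0.904, 0.032]
force: [-1.0, -0.9, -3.6]
gripper_width: 0.0274
gripper_force: 59.8
```

```bash
python3 - <<'E'
from h import *
P,R,o=pose();print(P,o["force"],o["gripper_width"],o["joint_pos"].round(2))
w=env.read_camera("wrist");c=fix(w,P,R);m=env.cut_out("steel",w)[0];p=m["pixels"];print(m["bbox"])
for r in list(range(200,330,12)):
    x=np.where(p[r])[0]
    if len(x): print(r,x.min(),x.max(),end="; ")
# expected silhouettes if nominal
b=np.array([-.0416,-.0009,-.0507]);B=Rt(0,.7).T
for X in((-.014,-.014,0),(-.014,.014,0),(-.014,-.014,.042),(-.014,.014,.042)): print(proj(fix(w,np.zeros(3),np.eye(3)),b+B@(np.array(X)-[0,0,.082])))
# standoff pose for hang: brass hook seat
go([.50,.30,.15],Rt(-.61,.62))
E
```

```text
[0.40695058 0.36756106 0.17599629] [-0.97005376 -0.93785495 -3.57836167] 0.027371811790709393 [-1.45  0.14  0.22  2.26  1.3   0.75 -0.54]
[212.3, 209.0, 284.5, 368.1]
212 218 277; 224 214 281; 236 215 280; 248 215 282; 260 214 282; 272 215 282; 284 214 282; 296 213 284; 308 214 282; 320 215 283; [214.1651834  210.59073016]
[279.49455707 210.536672  ]
[210.11913888 314.58997155]
[283.25282724 314.52283327]
shift [-0.1779 -0.3915  0.3932] turn [ 0.377  -0.0482  0.2955] rows 2.3309786562755046 5.044465520979742
```

```bash
cat >> h.py <<'E'
H2=(.6392,.210); BS=(-.0416,-.0005,-.0507)
def h2(df,z,dl=0,tilt=.64): hookgo(H2,df,dl,z,tilt=tilt,b=BS)
def w2(): where(H2,z0=.1465,b=BS)
E
python3 -c "
from h import *
h2(-.09,.25)"
```

```text
shift [-0.5457 -0.681   0.5488] turn [ 0.374  -0.0361  0.2992] rows 4.123678442433058 5.0327640254043855
```

Emit:
step_arm:
  commands: [-0.25,-0.25,0.2,0.1,-0.01,0.08,-1,-0.5,-0.5,0.35,0.22,-0.02,0.18,-1,-0.54,-0.68,0.54,0.374,-0.036,0.299,-1,-0.54,-0.68,0.54,0.374,-0.036,0.299,-1,-0.54,-0.68,0.54,0.374,-0.036,0.299,-1,-0.54,-0.68,0.54,0.374,-0.036,0.299,-1,-0.54,-0.68,0.54,0.374,-0.036,0.299,-1,-0.54,-0.68,0.54,0.374,-0.036,0.299,-1]

```text
time: 16.45
position: [0.5761, 0.2534, 0.1871]
ee_rot: [0.428, 0.267, 0.853, -0.135]
force: [0.3, -0.4, -2.4]
gripper_width: 0.0275
gripper_force: 60.1
```

```bash
cat > look.py <<'E'
from h import *
P,R,o=pose();print(P,o["joint_velocities"].round(2));w2()
w=env.read_camera("wrist");c=fix(w,P,R)
a=env.read_camera("scene")
for p in(w,a):
  for q in("brass","steel"): print(q,[(np.round(d["bbox"]).tolist(),round(d["confidence"],2)) for d in env.cut_out(q,p)[:3]])
f=np.array([np.cos(.61),-np.sin(.61),0])
s=np.array([*H2,.1465])
ca=fix(a)
for n,X in(("under",s+[0,0,-.0064]),("tip",s-.0095*f+[0,0,.0165]),("barbot",s-.014*f+[0,0,.042])): print(n,proj(c,X).round(1),proj(ca,X).round(1))
Bw=P+R@np.array(BS);print("bail scene",proj(ca,Bw).round(1))
E
python3 look.py; python3 -c "
from h import *
h2(-.03,.172);h2(-.09,.172)"
```

```text
[0.57606199 0.25344686 0.18707679] [-0.01 -0.03  0.    0.    0.    0.    0.  ]
t 16.45 bail f,l,dz mm [-92.4  -1.1 104.2] F [ 0.3 -0.4 -2.4]
brass [([223.0, 208.0, 274.0, 373.0], 0.72)]
steel [([210.0, 208.0, 285.0, 367.0], 0.69)]
brass [([280.0, 148.0, 300.0, 183.0], 0.54), ([202.0, 190.0, 220.0, 216.0], 0.54)]
steel []
under [249.7 210.5] [288.9 185.9]
tip [249.8 238.8] [285.9 180.7]
barbot [249.8 276. ] [284.6 174.2]
bail scene [256.9 163.1]
shift [ 0.1386 -0.0017  0.4896] turn [ 0.0019 -0.0004 -0.0018] rows 2.035437718091353 0.02750155884549652
shift [ 0.3179 -0.0015  0.2491] turn [ 0.0019 -0.0004 -0.0018] rows 1.615513236750402 0.02750155884549652
```

Emit:
step_arm:
  commands: [0.1,0,0.12,0,0,0,-1,0.25,0,0.25,0,0,0,-1,0.25,0,0.33,0,0,0,-1,0.2,0,0.4,0,0,0,-1,0.2,0,0.4,0,0,0,-1,0.2,0,0.4,0,0,0,-1]

```text
time: 17.35
position: [0.6119, 0.2306, 0.1107]
ee_rot: [0.429, 0.27, 0.852, -0.133]
force: [-0.1, 0.5, -2.7]
gripper_width: 0.0273
gripper_force: 60.2
```

```bash
python3 look.py; python3 -c "
from h import *
a=env.read_camera('scene')
im=cv2.cvtColor(a['color'],cv2.COLOR_RGB2GRAY)
print('    ',list(range(270,300)))
for r in range(166,192): print(r,' '.join('%3d'%v for v in im[r,270:300]))
h2(-.025,.17)"
```

```text
[0.6119175  0.23055608 0.11066617] [-0.02 -0.   -0.03 -0.   -0.01 -0.01 -0.  ]
t 17.35 bail f,l,dz mm [-50.    0.3  27.8] F [-0.1  0.5 -2.7]
brass [([239.0, 320.0, 256.0, 376.0], 0.76)]
steel [([213.0, 212.0, 285.0, 369.0], 0.64)]
brass [([284.0, 148.0, 297.0, 186.0], 0.76), ([199.0, 190.0, 217.0, 214.0], 0.76), ([173.0, 267.0, 199.0, 277.0], 0.47)]
steel []
under [247.5 323.9] [288.9 185.9]
tip [247.6 373.7] [285.9 180.7]
barbot [247.8 436.6] [284.6 174.2]
bail scene [272.1 180.8]
     [270, 271, 272, 273, 274, 275, 276, 277, 278, 279, 280, 281, 282, 283, 284, 285, 286, 287, 288, 289, 290, 291, 292, 293, 294, 295, 296, 297, 298, 299]
166 196 102  74  77  79  83  82  80  77  81  76  73  71 112 120 116 147 175 177 171 154 130 131 137 143 119  97 102 112 120
167 234 108  73  78  80  77  81  75  82  78  76  74  74 110 120 113 123 133 120 130 144 137 134 133 142 138  99  76  93 106
168 225  64  67  76  76  78  82  80  79  78  81  75  73 109 123 128 123 132 123 124 137 142 139 136 140 133 100  67  69  79
169 211  60  73  79  83  81  76  74  79  76  75  75  68 108 127 125 122 132 134 138 1
[... 2173 characters left out ...]
8  90  89  84  93  90  97  95  93  92  90  93  94  89  86  93  93  91  90  90  90  94  93  88  77
188 101 139 168 226 226 178 125  83  91  85  90  96  95  93  91  91  90  92  90  93 110  98  92  93  90  93  90  91  99  84
189 195 182 161 208 230 200 117  80  90  99  96  97  91  89  95  96  90  91  93 106 115  98  85  92  91  97  94  90  92  91
190 235 191 140 204 233 214 142  73  87  93  98  89  85  94  97  93  93  90 110 114  92  77  81  76  79  93  88  80  95 113
191 232 208 162 209 231 231 191  95  84  92  93  96  92  93  91  91  92 104 116  93  80  83  84  79  79  80  74  82  87 109
shift [-0.0693 -0.0055  0.1161] turn [ 0.0021 -0.0003 -0.0018] rows 0.5413976503805337 0.02875302996811202
```

```bash
python3 -c "
from h import *
h2(-.022,.1695);h2(-.012,.1695)"
```

```text
shift [-0.0763 -0.0055  0.1296] turn [ 0.0021 -0.0003 -0.0018] rows 0.6020743580602388 0.02875302996811202
shift [-0.1062 -0.0056  0.1697] turn [ 0.0021 -0.0003 -0.0018] rows 0.8010969657308068 0.02875302996811202
```

Emit:
step_arm:
  commands: [-0.04,-0.005,0.065,0.002,0,-0.002,-1,-0.076,-0.005,0.13,0.002,0,-0.002,-1,-0.076,-0.005,0.13,0.002,0,-0.002,-1,-0.076,-0.005,0.13,0.002,0,-0.002,-1]

```text
time: 18.1
position: [0.6353, 0.2113, 0.1056]
ee_rot: [0.428, 0.269, 0.852, -0.136]
force: [-0.2, 1.2, -3.3]
gripper_width: 0.0274
gripper_force: 60.2
```

```bash
cat > dump.py <<'E'
from h import *
import sys
a=env.read_camera('scene');ca=fix(a);P,R,o=pose();w2()
print("pred bail",proj(ca,P+R@np.array(BS)).round(1))
im=cv2.cvtColor(a['color'],cv2.COLOR_RGB2GRAY)
r0,r1=int(sys.argv[1]),int(sys.argv[2])
print('    ',' '.join('%3d'%v for v in range(275,298)))
for r in range(r0,r1): print(r,' '.join('%3d'%v for v in im[r,275:298]))
E
python3 dump.py 174 194; python3 -c "
from h import *
h2(-.010,.1695);h2(-.0015,.1695)"
```

```text
t 18.15 bail f,l,dz mm [-20.8  -0.8  22.4] F [-0.   0.6 -2.4]
pred bail [282.2 180.2]
     275 276 277 278 279 280 281 282 283 284 285 286 287 288 289 290 291 292 293 294 295 296 297
174  78  70  72  82  75  77  77  77  71  92 119 131 141 138 141 145 142 138 142 153 127  85  73
175  75  74  69  79  77  70  76  74  71  71  88 130 153 147 131 134 151 123 112 126  93  67  72
176  86  76  77  77  72  71  72  74  73  72  67 124 153 145 104  98 150 124  60  66  68  69  76
177  93  84  84  92  73  66  63  64  76  77  70  93 121 114  80  57 143 132  63  70  77  74  71
178  93  87  91  94  95 163 164  98  63  70  72  68  65  64  64  81 147 132  68  69  75  76  71
179  91  94  90  88 100 170 216 174  57  70  70  73  67  64  64  97 134 115  67  72  71  69  76
180  95  87  95  88  89 115 188 221 170  73 116 105  97 131 141 125 100  86  73  74  73  74  70
181  88  89  95  92  88 141 124 220 210  65 145 143 114 125 137 123 118  99  73  71  73  73  71
182  78  81  86  84  81 139 120 209 201  85 131 148 105  79  63  93 149 126  68  70  74  71  77
183  70  66  73  78  71 144 128 181 204 140 118 141 1
[... 517 characters left out ...]
9  94
189  60  67 223 246 237 235 219 169 146 187 205 201 150  70 100 116  94  94  95  87 100  96  84
190  69  76 169 204 226 233 236 202 159 187 225 240 194 100 107  94  79  80  80  80  93  89  85
191  61  63  71 108 174 206 219 202 166 162 212 242 206 107  99  75  77  78  79  81  79  79  72
192  64  69  64  59  48 104 154 165 154 116 208 228 163  81  74  81  80  83  76  84  78  78  78
193  71  75  70  64  61  62  70 125 158 159 203 178  82  72  81  79  79  83  79  79  78  78  80
shift [-0.0346  0.0044  0.0418] turn [-0.0012 -0.0001 -0.    ] rows 0.2178855051869297 0.01315404652820769
shift [-0.06    0.0045  0.0759] turn [-0.0012 -0.0001 -0.    ] rows 0.38745853562361554 0.01315404652820769
```

Emit:
step_arm:
  commands: [-0.018,0.002,0.021,0,0,0,-1,-0.035,0.004,0.042,0,0,0,-1,-0.058,0.004,0.074,0,0,0,-1,-0.058,0.004,0.074,0,0,0,-1,-0.058,0.004,0.074,0,0,0,-1]

```text
time: 18.65
position: [0.6508, 0.2024, 0.1061]
ee_rot: [0.428, 0.269, 0.852, -0.136]
force: [0.1, -0.3, -2.6]
gripper_width: 0.0269
gripper_force: 60.2
```

```bash
python3 dump.py 174 190; python3 -c "
from h import *
h2(-.002,.1665);h2(-.002,.1465);h2(-.002,.1365)"
```

```text
t 18.7 bail f,l,dz mm [-2.5  0.3 23. ] F [-0.7  0.3 -3.2]
pred bail [288.3 178.3]
     275 276 277 278 279 280 281 282 283 284 285 286 287 288 289 290 291 292 293 294 295 296 297
174  75  82  78  75  73  76  74  77  66  84 115 133 139 139 136 143 144 132 143 155 128  78  68
175  73  72  82  75  73  73  72  71  70  68  92 130 147 144 125 139 152 116 115 124  95  69  66
176  75  73  71  68  71  72  73  76  69  67  64 121 153 142  97 103 147 124  59  66  71  68  66
177  71  68  70  64  61  75  70  73  74  73  67 116 152 131  69  51 139 136  63  70  75  70  72
178  73  74  65  61  77  89  82  67  67  70  71 139 170 139  73  66 149 133  61  61  72  73  73
179  58  70  61  64  80  85  87  83  85  64  79 152 161 160 117  83 132 116  65  71  69  71  70
180  55  61  59  66  73  70  81  88  84  78 113 144 119 160 165 116 101  85  75  66  69  77  71
181  59  57  56  66  66  72  69  65  79  81 145 159 106 152 168 124 112  99  71  72  72  71  69
182  59  63  62  61  52  61  61  58 103 137 150 157 114 128 144 116 143 124  60  65  70  70  72
183  65  62  60  57  65  57  56  79 132 143 144 153 126 1
[... 240 characters left out ...]
62  67  71  70  66  55  84 187 210 168 137 147 146 159 160 147 116  73  95  89  85  70
187  73  63  60  67  66  72  61 134 231 248 204 144 147 140 152 164 165 131  84  86  88  97  88
188  73  65  61  60  60  58  58 114 188 220 195 155 159 142 156 161 139 118  95  94  88  83  91
189  67  59  56  56  54  58  68  53  75 142 154 174 171 138 145 130  85  84  90  90  94  87  90
shift [ 0.0106 -0.0014  0.0112] turn [-0.0008 -0.0002  0.0002] rows 0.06193454163023671 0.008316603063595997
shift [ 0.0908 -0.0013  0.071 ] turn [-0.0008 -0.0002  0.0002] rows 0.46089595268697203 0.008316603063595997
shift [ 0.1309 -0.0012  0.1008] turn [-0.0008 -0.0002  0.0002] rows 0.6608476943149405 0.008316603063595997
```

Emit:
step_arm:
  commands: [0.02,-0.001,0.018,0,0,0,-1,0.04,-0.001,0.033,0,0,0,-1,0.06,-0.001,0.048,0,0,0,-1,0.075,-0.001,0.059,0,0,0,-1,0.091,-0.001,0.071,0,0,0,-1,0.091,-0.001,0.071,0,0,0,-1]

```text
time: 19.3
position: [0.6508, 0.2025, 0.0826]
ee_rot: [0.428, 0.268, 0.852, -0.136]
force: [-0.0, -0.3, -0.2]
gripper_width: 0.0274
gripper_force: 60.3
```

```bash
python3 dump.py 180 198; python3 -c "
from h import *
h2(-.002,.1365);h2(-.002,.1265)"
```

```text
t 19.35 bail f,l,dz mm [-1.9  0.2  0.1] F [-0.4 -0.2  0.6]
pred bail [288.3 184.3]
     275 276 277 278 279 280 281 282 283 284 285 286 287 288 289 290 291 292 293 294 295 296 297
180  76  88  95  95  95  97  96  97  88  77  71 121 149 138  98 104 149 120  58  69  66  72  75
181  72  71  80  92  92  93  93  88  90  93  87  98 113 105  72  56 136 129  63  72  75  72  66
182  74  67  71  78  82  90  90  89  89  90  90 104  88  73  68  75 147 139  66  68  68  76  71
183  69  76  73  69  77  92  91  94  89  84  89 123 130 106  79  98 141 116  65  68  70  72  71
184  76  78  66  68  85  89  91  84  93  85 205 189 145 137 117 117  96  88  80  69  75  76  72
185  62  69  65  77  84  86  78  89  88  80 209 196 147 151 125 111 109 101  82  85  84  71  70
186  60  70  61  70  72  69  76  89  88  82 127 139 138 162 136  97 147 132  87  95  90  88  72
187  67  61  61  60  70  70  70  68  80  84 107 131 104 159 146 122 155 127  87  88  87  94  87
188  67  60  58  61  68  69  64  71 150 161 137 141 110 146 154 142 133 100  90  94  85  90  90
189  75  69  60  61  67  64  56  83 153 162 129 144 150 
[... 324 characters left out ...]
 75
193  70  67  59  67  70  73  58 164 233 247 229 171  88  72  81  80  83  87  82  77  78  79  77
194  73  67  59  62  69  66  60 119 184 216 241 199  74  78  83  79  79  79  78  81  75  77  79
195  60  66  64  61  60  66  63  55  88 151 193 162  63  77  79  79  81  81  79  81  82  80  80
196  64  62  52  64  64  64  63  88 105  88  65  70  74  79  78  81  78  77  81  79  80  75  85
197  60  55  65  62  64  65  71  98  89  69  71  78  81  78  79  79  76  82  76  79  84  80  84
shift [ 0.0409 -0.0004  0.0296] turn [-0.0009  0.0004  0.0005] rows 0.20200270811476395 0.011239800627957364
shift [ 0.081  -0.0003  0.0594] turn [-0.0009  0.0004  0.0005] rows 0.4019894955573915 0.011239800627957364
```

Emit:
step_arm:
  commands: [0.02,0,0.015,0,0,0,-1,0.04,0,0.029,0,0,0,-1,0.06,0,0.044,0,0,0,-1,0.08,0,0.059,0,0,0,-1,0.08,0,0.059,0,0,0,-1]

```text
time: 19.85
position: [0.6503, 0.2024, 0.062]
ee_rot: [0.428, 0.268, 0.853, -0.136]
force: [-0.2, 0.6, 1.1]
gripper_width: 0.0274
gripper_force: 60.6
```

```bash
python3 dump.py 184 202; python3 -c "
from h import *
h2(-.002,.1215);h2(-.002,.1415)"
```

```text
t 19.9 bail f,l,dz mm [ -2.2  -0.1 -20.4] F [0.7 0.3 1.1]
pred bail [288.  189.6]
     275 276 277 278 279 280 281 282 283 284 285 286 287 288 289 290 291 292 293 294 295 296 297
184  90  97  90  95  92  84  86  86  92  88  89  84  82 102 116 126 110  85  78  70  70  69  75
185  84  92  91 101  95  86  80  87  98 128 122 121 135 126 113 102  94  92  89  83  77  68  73
186  74  73  81  88  89  95  92  91  95 140 143 118 133 118 118 105  79  84  90  97  84  85  72
187  71  66  71  86  86  95 100  96  85 138 132  90  84  76 130 136  92  90  89  85  89  95  90
188  73  66  72  69  85  91  94  88  85 149 143 118 115  88 143 148 107  85  96  93  93  88  92
189  79  71  69  61  88  93  92  95  82 149 147 133 146 153 149 129  90  85  92  87  96 100  87
190  73  72  72  70  81  88  92  92  90 125 147 141 164 169 135  89  67  79  78  83  89  88  80
191  60  63  71  66  75  77  79  86  83  88 128 134 142 130  94  76  84  75  84  79  79  75  77
192  63  62  63  65  73  69  68  74  87  80 130 137 106  89  80  77  87  83  80  81  80  80  80
193  68  62  67  66  58  69  64  97 115  94 134 138  90  
[... 321 characters left out ...]
3  81
197  69  66  72  75  72  68  70  91  90  74  79  80  80  78  81  75  77  79  78  80  84  81  82
198  69  65  69  72  71  72  82  80  98  94  82  71  75  77  76  76  77  79  83  79  84  79  76
199  67  61  62  60  61  95  99  97 144 170 154 112  74  77  77  79  77  75  81  77  80  80  81
200  74  65  66  55  53  92  95 103 182 213 192 125  78  76  75  86  82  79  77  81  76  81  80
201  55  57  53  91  96  76  75  99 161 182 157  97  78  82  81  87  77  81  79  78  78  80  83
shift [0.0178 0.0012 0.0147] turn [-0.0011 -0.      0.0008] rows 0.09252547468367107 0.014805781130876172
shift [-0.0624  0.001  -0.0451] turn [-0.0011 -0.      0.0008] rows 0.30776841881778716 0.014805781130876172
```

Emit:
step_arm:
  commands: [-0.03,0,-0.022,0,0,0,-1,-0.05,0,-0.036,0,0,0,-1,-0.07,0,-0.052,0,0,0,-1,-0.07,0,-0.052,0,0,0,-1,-0.07,0,-0.052,0,0,0,-1]

```text
time: 20.4
position: [0.6505, 0.203, 0.0802]
ee_rot: [0.428, 0.268, 0.853, -0.135]
force: [0.1, 0.7, -2.5]
gripper_width: 0.0269
gripper_force: 60.5
```

```bash
python3 dump.py 178 194; python3 -c "
from h import *
h2(-.0005,.135)"
```

```text
t 20.45 bail f,l,dz mm [-2.5  0.1 -2.8] F [-0.3  0.3 -2.9]
pred bail [288.1 185.1]
     275 276 277 278 279 280 281 282 283 284 285 286 287 288 289 290 291 292 293 294 295 296 297
178  94  94  96  97  92  87  78  75  71  71  72  65  66  61  90 149 129  64  76  74  80  76  78
179  95  89  89  97  99  95  92  85  81  72  72  70  65  62  94 136 118  65  72  70  70  73  74
180  85  94  91  94  92  94  94  93  82 112 102  84 109 125 123 108  89  74  75  74  76  78  71
181  73  81  84  94  94  92  91  88  89 157 151 112 111 128 115  95  84  73  71  71  70  75  74
182  75  81  79  81  84  92  93  87  85 156 158 104  80  70 118 132  96  68  74  74  72  74  70
183  67  71  72  71  82  91  91  93  83 144 144 116 100  78 141 148  93  73  68  67  70  75  73
184  75  73  73  66  88  84  85  91  75 158 158 131 153 145 160 139  74  88  80  70  67  77  74
185  69  79  62  74  85  87  86  88  71 148 163 131 160 174 149 111  81  96  88  91  82  68  73
186  65  65  65  68  84  82  84  94  88 106 149 141 154 152 101  81  91  85  91  95  86  79  78
187  62  63  58  70  68  72  73  87  90  79 128 132 136 198 169  80  89  93  92  90  87  97  88
188  65  62  58  68  63  65  63  73  88  86 117 125  87 222 210  85  95  91  96  85  92  89  95
189  70  63  56  60  61  61  48 151 149 112 134 130  88 198 194 100  93  85  91  90  95  95  95
190  73  71  66  60  70  60  54 154 149 101 124 134 115 150 148  87  74  78  78  82  88  87  80
191  67  70  71  68  66  61  57  70  57  31  83 112 124 116  91  73  77  84  83  87  80  71  76
192  71  73  73  77  68  71  55  46  87 178 161  93 110  93  77  80  79  81  83  80  78  79  78
193  71  66  70  67  70  67  63 163 204 235 208 117  90  75  78  75  83  79  84  80  78  73  80
shift [ 0.0286 -0.0001  0.0341] turn [-0.0006 -0.0006  0.0004] rows 0.1782694289089644 0.01007435751835246
```

Emit:
step_arm:
  commands: [0.015,0,0.018,0,0,0,-1,0.031,0,0.036,0,0,0,-1,0.031,0,0.036,0,0,0,-1,0.031,0,0.036,0,0,0,-1,0.031,0,0.036,0,0,0,-1,0.031,0,0.036,0,0,0,-0.2,0.031,0,0.036,0,0,0,0,0.031,0,0.036,0,0,0,0.2,0.031,0,0.036,0,0,0,0.2]

```text
time: 21.35
position: [0.6526, 0.2015, 0.0714]
ee_rot: [0.428, 0.268, 0.852, -0.135]
force: [0.4, -0.1, -0.9]
gripper_width: 0.0515
gripper_force: 0.0
```

```bash
python3 dump.py 182 196; python3 -c "
from h import *
P,R,o=pose();print(P,o['gripper_width'])
f=np.array([np.cos(-.61),np.sin(-.61),0])
print((R.T@(-.1*f)/.2).round(3),(R.T@(-.12*f+[0,0,.06])/.2).round(3))"
```

```text
t 21.4 bail f,l,dz mm [ -0.    0.2 -11.5] F [ 0.2  0.1 -0. ]
pred bail [288.8 187.2]
     275 276 277 278 279 280 281 282 283 284 285 286 287 288 289 290 291 292 293 294 295 296 297
182  76  72  82  90  91  92  88  90  86  87  90  89  85  79  81 125 130  91  65  78  71  71  76
183  64  70  70  88  89  87  90  88  92 127 129 109 123 143 122 101  96  72  70  71  72  76  74
184  76  59  73  89  89  92  85  84  87 130 149 123 117 134 115 109 101  85  76  70  67  72  73
185  73  72  73  84  87  79  89  84  86  99 145 125  74  83  79 132 129  90  87  85  80  71  73
186  70  72  72  71  75  76  89  89  85  93 141 129 117 105  93 150 137  82  87  92  94  87  73
187  67  62  69  66  68  69 108 116  90  86 138 135 137 133 140 154 116  87  88  87  90  92  92
188  59  59  63  60  62  62 162 175 154 124 141 150 149 156 152 135 103  86  94  96  90  86  90
189  70  61  64  62  60  57 150 158 144 128 130 160 146 165 156 110  93  87  94  86  92  95  95
190  76  67  67  58  59  54  72  60  58  72  97 134 123 144 140  87  72  79  84  75  92  91  86
191  67  67  63  59  66  59  63  54  55  52  84 124 120 105  89  75  78  72  77  81  81  78  75
192  70  70  71  73  60  55  58  61  49  53 105 126 121  93  76  86  79  86  79  81  78  83  77
193  69  70  79  74  59  58  61  59  56  55 107 126  88  71  85  81  81  78  77  82  78  78  76
194  64  67  81  76  64  61  59  56  54  54  98 104  83  77  80  80  77  79  80  79  83  76  75
195  66  69  74  77  72  70  63 110 124  89  79  80  78  83  79  78  79  79  80  81  78  81  80
[0.65253223 0.20148994 0.07132892] 0.051645213804951955
[ 0.299 -0.    -0.401] [ 0.118 -0.001 -0.66 ]
```

Emit:
step_arm:
  commands: [0.045,0,-0.06,0,0,0,0.3,0.09,0,-0.12,0,0,0,0.4,0.15,0,-0.2,0,0,0,0.4,0.18,0,-0.24,0,0,0,0.4,0,0,-0.4,0,0,0,0.4,-0.1,0,-0.7,0,0,0,0.4,-0.2,0,-1,0,0,0,0.4,-0.2,0,-1,0,0,0,0.4,-0.2,0,-1,0,0,0,0.4]

```text
time: 22.3
position: [0.5397, 0.2854, 0.2259]
ee_rot: [0.428, 0.267, 0.853, -0.13]
force: [0.6, 0.7, -0.4]
gripper_width: 0.06
gripper_force: 0.0
```

Emit:
step_arm:
  commands: [0,0,0,0,0,0,0.4,0,0,0,0,0,0,0.4,0,0,0,0,0,0,0.4,0,0,0,0,0,0,0.4,0,0,0,0,0,0,0.4,0,0,0,0,0,0,0.4,0,0,0,0,0,0,0.4,0,0,0,0,0,0,0.4,0,0,0,0,0,0,0.4,0,0,0,0,0,0,0.4,0,0,0,0,0,0,0.4,0,0,0,0,0,0,0.4]

```text
time: 23.5
position: [0.5407, 0.2799, 0.2228]
ee_rot: [0.428, 0.268, 0.852, -0.135]
force: [-0.6, -0.6, -0.3]
gripper_width: 0.0599
gripper_force: 0.0
```

```bash
cat > still.py <<'E'
from h import *
P,R,o=pose();print(P,o["time"])
a=env.read_camera("scene");b=env.read_camera("top")
import glob
for q in("brass","steel"): print(q,[(np.round(d["bbox"]).tolist(),round(d["confidence"],2)) for d in env.cut_out(q,a)[:3]])
for i in range(2):
    a2=env.read_camera("scene");d=np.abs(a2["color"].astype(int)-a["color"])[120:235,275:305].max(2);print((d>40).sum())
r=cv2.imread("pics/s0.png");n=cv2.resize(a["color"][:,:,::-1],None,fx=1.5,fy=1.5,interpolation=cv2.INTER_CUBIC)
d=cv2.absdiff(r,n).max(2)>60;k,l,s,_=cv2.connectedComponentsWithStats(d.astype(np.uint8))
print([(s[i][:4]/1.5).round().tolist() for i in range(1,k) if s[i][4]>40])
im=cv2.cvtColor(a['color'],cv2.COLOR_RGB2GRAY)
for r in range(140,212): print(r,' '.join('%3d'%v for v in im[r,281:299]))
E
python3 still.py
```

```text
[0.54069851 0.27989896 0.22277637] 23.5
brass [([283.0, 160.0, 300.0, 180.0], 0.79), ([202.0, 188.0, 218.0, 216.0], 0.53)]
steel []
0
0
[[0.0, 45.0, 63.0, 103.0], [59.0, 70.0, 11.0, 7.0], [57.0, 73.0, 50.0, 80.0], [51.0, 79.0, 21.0, 57.0], [89.0, 88.0, 7.0, 12.0], [96.0, 100.0, 151.0, 85.0], [103.0, 150.0, 46.0, 112.0], [0.0, 151.0, 9.0, 12.0], [86.0, 154.0, 15.0, 16.0], [0.0, 158.0, 12.0, 34.0], [31.0, 157.0, 31.0, 65.0], [67.0, 159.0, 16.0, 11.0], [283.0, 163.0, 13.0, 22.0], [285.0, 183.0, 7.0, 9.0], [8.0, 195.0, 21.0, 13.0], [240.0, 204.0, 11.0, 15.0], [237.0, 214.0, 9.0, 7.0], [41.0, 221.0, 7.0, 9.0], [187.0, 226.0, 14.0, 25.0], [49.0, 234.0, 7.0, 11.0], [53.0, 246.0, 8.0, 9.0], [175.0, 265.0, 13.0, 9.0], [69.0, 271.0, 6.0, 11.0], [93.0, 287.0, 59.0, 36.0], [78.0, 301.0, 10.0, 21.0], [89.0, 311.0, 69.0, 27.0], [163.0, 316.0, 17.0, 47.0], [151.0, 345.0, 11.0, 13.0], [133.0, 354.0, 7.0, 19.0], [187.0, 369.0, 5.0, 15.0]]
140 168 168 168 171 169 172 172 135 105 134 109 146 170 169 170 168 166 167
141 168 171 168 169 170 171 173 155 113 100 134 164 172 170 167 169 167 172
142 170 171 
[... 4607 characters left out ...]
  81  78  82  85
203  68  72  75  81  80  82  83  86  87  85  82  85  84  81  80  83  80  80
204  65  73  69  74  71  80  82  83  88  83  84  83  80  80  84  77  76  84
205  63  73  75  73  67  69  70  71  77  84  83  87  76  80  82  77  82  81
206  54  60  65  67  68  57  76  66  60  78  82  85  85  77  87  78  82  82
207  49  52  53  54  57  69  74  70  72  72  85  85  83  78  83  76  85  80
208  49  46  52  54  45  66  69  52  66  73  76  74  79  82  80  81  82  85
209  59  53  49  58  48  70  61  51  58  66  65  64  68  72  72  79  82  79
210  50  53  52  58  58  54  56  49  50  53  61  69  72  69  69  68  76  77
211  58  52  59  58  56  55  62  48  50  50  54  59  65  73  69  75  75  74
```

```bash
python3 - <<'E'
from h import *
a=env.read_camera("scene");b=env.read_camera("top");w=env.read_camera("wrist");P,R,o=pose();c=fix(w,P,R)
for n,p,qs in(("scene",a,["foam_block","foam_offcut","screwdriver","wood_offcut"]),("top",b,["foam_block","foam_offcut","screwdriver","pencil","wood_offcut","steel"]),("wrist",w,["brass","steel"])):
    for q in qs: print(n,q,[(np.round(d["bbox"]).tolist(),round(d["confidence"],2)) for d in env.cut_out(q,p)[:2]])
s=np.array([*H2,.285-.0255]);
print("pred brass top/bot, steel bail/bar bottom",[proj(c,s+[0,0,d]).round(0) for d in(0,-.13,-.124,-.206)])
r=cv2.imread("pics/s0.png");n=cv2.resize(a["color"][:,:,::-1],None,fx=1.5,fy=1.5,interpolation=cv2.INTER_CUBIC)
x=slice(395,418),slice(260,300)
for q in(r,n): print((q[x].max(2)>140).sum(),[v.round(1) for v in np.argwhere(q[x].max(2)>140).mean(0)])
E
```

```text
scene foam_block [([245.0, 165.0, 270.0, 194.0], 0.85)]
scene foam_offcut [([330.0, 232.0, 359.0, 248.0], 0.89)]
scene screwdriver [([217.0, 190.0, 248.0, 214.0], 0.68)]
scene wood_offcut [([173.0, 268.0, 197.0, 277.0], 0.72)]
top foam_block [([193.0, 108.0, 230.0, 140.0], 0.73), ([316.0, 130.0, 341.0, 155.0], 0.2)]
top foam_offcut [([315.0, 129.0, 343.0, 157.0], 0.6)]
top screwdriver [([180.0, 160.0, 232.0, 168.0], 0.54)]
top pencil [([258.0, 131.0, 271.0, 145.0], 0.25)]
top wood_offcut [([216.0, 255.0, 232.0, 277.0], 0.65), ([181.0, 162.0, 214.0, 171.0], 0.15)]
top steel [([305.0, 172.0, 343.0, 196.0], 0.66), ([258.0, 143.0, 274.0, 156.0], 0.53)]
wrist brass [([228.0, 168.0, 268.0, 325.0], 0.74), ([390.0, 0.0, 512.0, 119.0], 0.27)]
wrist steel [([230.0, 92.0, 265.0, 178.0], 0.95)]
pred brass top/bot, steel bail/bar bottom [array([248., 328.]), array([248., 174.]), array([248., 180.]), array([248., 102.])]
597 [np.float64(11.1), np.float64(18.6)]
589 [np.float64(11.4), np.float64(19.1)]
```

The chain hangs as predicted: the wrist camera shows steel right under brass, both still. The other things on the table have not moved. I am handing in.

```bash
python3 -c "
from station import env
print(env.job_done())"
```

```text
the job is handed in; nothing more can be done
None
```

Both weights hang still in a chain on the spring balance, brass in the balance's hook and steel in the brass weight's hook; both gates looked shut in the scene camera, the balance stayed within its scale, and the job was handed in after about 24 s of robot time.

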